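# Shut and latch the fitter's tool case

### The job

Get the fitter's tool case on the counter ready to carry: shut its deep lid fully, then swing the wire loop of the draw latch over so that its bar drops behind the lip of the keeper on the lid, and then press the latch lever over and down past centre until it lies flat on the sloping front with the loop pulled tight. Do not shift the things standing around the case.

Things in the scene. Friction and masses are not known exactly. Their poses are not given: they have to be found in the camera images.
- case: Fixed tool case, base 260 wide (y), 80 high, grey deep lid hinged at its back. Origin on the counter; x from front to back, z up. Shut lid: front wall x=40, top z=230, hinge x=200 z=80. The front slopes at 30 degrees (foot x=-112, ledge at z=80 from x=-12). The lid's carry handle hangs over the latch: a vertical tool has no room there; lean it back, square to the slope, and work from the front.
- lid_front (a point): Middle of the flat top's front edge; turns with the lid on a stiff hinge, which holds it where left (x to the back along the top, z out of it; level when shut). 1 to 5 N down on the top behind it shut the lid. The carry handle, a 12 thick black bow, starts 15 behind this point at y=+-85 and reaches forward and up to a cross bar 75 ahead and 32 above it (170 long).
- latch_pivot (a point): Middle of the lever's hinge line, 12 above the sloping face, 65 above the counter, in case frame x=-53. Its frame is fixed to the case: x runs up the slope towards the keeper (30 degrees above level), y along the hinge, z square out of the slope.
- lever_tip (a point): Middle of the free end of the steel latch lever, a flat bar 24 wide (30 at the end), 5 thick, 52 long from latch_pivot to this point.
- lever (a joint): Rad: 0 flat on the slope pointing down it (closed); grows as the tip swings out and over to the lid; 1.57 square to the slope, stop 2.5. Tip in latch_pivot frame: (-52 cos, 0, 52 sin). Friction holds it (about 2.5 N at the tip). With the loop hooked it needs 4 to 9 N near the tip from about 1.2 rad on, passes centre at 0.35, then is pulled down.
- bail_pivot (a point): Middle of the pin on which the wire loop turns; the pin is on the lever, 14 from latch_pivot: in the latch_pivot frame at (-14 cos(lever-0.35), 0, 14 sin(lever-0.35)).
- bail (a joint): Angle of the wire loop to the lever, rad: (bail - lever) is the loop's direction in the latch_pivot frame, from +x (up the slope, to the keeper) towards +z. Stop at 3.7: there the loop leans back towards the robot at the start. It swings freely and falls to either side by its weight.
- loop_bar (a point): Middle of the cross bar at the end of the wire loop: 5 thick, between two 5 thick side arms (43 wide overall), 89 from bail_pivot. A flat plate 40 wide, 4 thick joins the arms 48 to 62 from bail_pivot: a place to push. The loop is spring loaded and stretches up to 12 (6 N per mm).
- keeper_seat (a point): Where the bar's middle lies when tight behind the keeper's lip (steel hook on the lid's front wall). Lid shut: 80 up the slope from latch_pivot, same axes. The lip, 4 thick, 30 wide, is on the -x side and ends 9.5 above; the hook's floor is 2.5 below; 25 from lip to lid wall. With the lever above 1.6 the slack bar swings over the lip and drops 3 to 13 behind the seat.
- tape: Roll of tape lying flat beside the case, 100 across, 30 high; origin at the centre of its underside. Leave alone.
- sprayer: Spray bottle, 66 across, 190 high, standing beside the case; origin under its centre. Leave alone.
- roll: White paper roll standing on end beside the case, 80 across, 210 high; origin under its centre. Leave alone.
- squeegee: Squeegee lying flat, 130 long, 120 wide blade, 16 high; origin under its handle. Leave alone.
- carton: Small brown carton 110 x 80 x 70 high; origin under its centre. Leave alone.
- mug: White mug, 80 across, 90 high; origin under its centre. Leave alone.
- stapler: Stapler 140 long, 36 wide, 60 high; origin under its centre. Leave alone.

How it is judged (in metres and radians):
On the way, in this order (a step that is already met when the one before it is completed fails the run):
1. the lid is shut (angle between lid_front's own z axis and vertical below 0.03 rad), for 0.1 s.
2. the loop's bar lies behind the keeper's lip, lid shut (angle between lid_front's own z axis and vertical below 0.03 rad and x of loop_bar in the frame of keeper_seat between -0.003 and 0.022 m and z of loop_bar in the frame of keeper_seat between -0.005 and 0.0095 m), for 0.1 s.
3. the lever is down with the loop tight behind the lip (angle between lid_front's own z axis and vertical below 0.03 rad and value of joint lever below 0.12 rad and x of loop_bar in the frame of keeper_seat between -0.003 and 0.004 m and z of loop_bar in the frame of keeper_seat between -0.005 and 0.0095 m), for 0.2 s.
At the end, for the whole second after the job is handed in: The lid is shut (within 0.03 rad), the lever lies flat and at rest (within 0.12 rad), and the loop's bar is pulled tight behind the keeper's lip (within -3 to +4 mm of its seat along the slope, -5 to +9.5 mm square to it) (all of step 3 and velocity of joint lever between -0.1 and 0.1 rad/s); the robot touches nothing.
It fails at once if a bystander was shifted by more than 3 cm (distance of any of tape, sprayer, roll, squeegee, carton, mug, stapler from where it was at the start of the episode above 0.03 m).
It also fails if it takes over 51 s, if anything falls off the work surface, if the arm or the gripper's body presses on something with over 40 N, if the wrist force passes 120 N, or if a joint passes its speed limit or range.

### The arm

A 6-joint arm with a two-finger parallel gripper is mounted at the origin on the work surface. World frame = base frame: x ahead of the robot, y to its left, z up, the work surface at z = 0. Lengths are in mm, angles in degrees, forces in N, time in s.
With the tool pointing down it reaches from about 350 to 850 mm from the base axis. Payload 8.1 kg.
Tool frame: the origin (TCP) lies at the very end of the fingers, on their centre line; the grasp point (between the pads) lies grip_depth behind it (grip_depth is the distance from the TCP to the grasp point, in mm); z points along the fingers, y is the direction in which the jaws open and shut (so a half turn about z gives the same grasp; the last joint's range is limited). The gripper opens to 85 mm and grips with 20 to 120 N. Pads are 22 mm wide; open, the fingers measure 114 mm over their backs; the gripper's body (76 mm by 85 mm) begins 54 mm behind the grasp point. The pads swing forward as they close: fully open they stand 13 mm farther back than shut.
Start: joints at [59.507, 7.471, 85.268, -0, 87.261, -4.893], TCP at [259.229, 541.115, 231.292] pointing down, gripper open.
Joint ranges: [-169.43, 169.43], [-51.17, 129.36], [1.28, 143.12], [-76.62, 256.62], [0, 156.53], [-152.29, 152.29]. Speed limits (degrees/s): [136.94, 136.94, 159.86, 180, 180, 180].

### API

Orientations are given as [roll, pitch, yaw] about the fixed x, y, z axes, in that order (R = Rz(yaw) Ry(pitch) Rx(roll)).
In Python, from bench import * gives the robot as it stands.
- The arm moves only by the tool step_arm, never from a script. Its argument "plan" is a list of rows, each an object of numbers: "grip": the finger opening in cm, from 0 to 8.54; "tx", "ty", "tz": the shift along the tool's x, y, z in cm; "ax", "ay", "az": the turn, a rotation vector about the tool's x, y, z in degrees. In form: [{"grip": .., "tx": .., "ty": .., "tz": .., "ax": .., "ay": .., "az": ..}, ...]. A call has 1 to 8 rows; each row shifts and turns the commanded pose from where the row before left it, along the tool's axes as they then stand; what a row does not reach is not made up. A row lasts 1/12 s, in which the tool goes at most 41.7 mm and 7.16 degrees, less where a joint would pass 70% of its speed; a pose out of reach is approached as far as the arm can. A call with a gripper value outside its range is refused whole. The fingers move at their own pace and stop on an object; "newtons" is the grip in N (left out, the last holds). Time passes only in rows, so rows that do not move let the fingers close. It gives the time, the measured TCP pose, the force and the opening at its end, in the units of the state.
- sense(): the state, without advancing time (a new reading comes with each control period).
- snapshot(name): name is "side" or "top"; returns the picture (384x512x3 uint8, red, green, blue); there is no depth.
- camera_model(name): a dict with "intrinsics" (3x3 intrinsics, pixels), "dist_coeffs" ([k1, k2, p1, p2, k3] as OpenCV has them; the pictures are not rectified), "pose" (4x4, takes a point from camera to world coordinates). Camera axes: x right, y down, z forward; pixel columns grow to the right and rows downward; lengths in mm; the calibration is good to about 2 mm. A picture is of the moment at which its call begins. camera_model takes no time and is no camera call.
- hand_in(): hands the job in, once; it reports no verdict.
The state is a dict: "time": time; "joint_pos": joint angles; "qd": joint speeds; "joint_efforts": joint torques, N m; "tool_pos": TCP position; "tcp_rot": TCP orientation; "ft_force": force on the tool from outside, world axes, zero at the start; "wrist_torque": the same for the moment, N m; "finger_gap": finger opening in mm.
Only numpy, scipy, OpenCV 4.12 (cv2) and the standard library are available. Lean on these libraries where they do the work, as an engineer would, in place of code of your own. Each camera call takes 0.05 s, during which the arm holds its last target.

## Working session

There is one attempt and no reset: what is moved stays moved. The work goes in short steps, Python scripts to look and compute and a tool call to move; the robot and the scene stay as the last step left them, time stands still between calls to the robot, and variables do not carry over. Pictures are saved under pics/ and viewed, and the job is handed in when it is done.

Besides the shell and the picture viewer there is one more tool, called after "Emit:" by a JSON object that holds its "method" and its "body", one argument or row to a line. step_arm: Moves the arm, as the interface text tells. Its arguments: {"type":"object","properties":{"plan":{"type":"array","items":{"type":"object","properties":{"grip":{"type":"number"},"tx":{"type":"number"},"ty":{"type":"number"},"tz":{"type":"number"},"ax":{"type":"number"},"ay":{"type":"number"},"az":{"type":"number"}}}},"newtons":{"type":"number"}},"required":["plan"]}

```bash
ls; mkdir -p pics
python3 - <<'E'
from bench import *
import cv2
for n in("side","top"):
    im=snapshot(n); cv2.imwrite(f"pics/{n}0.png",cv2.cvtColor(im,cv2.COLOR_RGB2BGR))
    m=camera_model(n); print(n,m)
print(sense())
E
```

```text
pics
side {'intrinsics': array([[383.74880671,   0.        , 253.28493958],
       [  0.        , 383.74880671, 180.6716073 ],
       [  0.        ,   0.        ,   1.        ]]), 'dist_coeffs': array([-0.06658812,  0.        ,  0.        ,  0.        ,  0.        ]), 'pose': array([[ 8.21443125e-01, -4.41981357e-01,  3.60393774e-01,
         9.86220931e+01],
       [-5.70288399e-01, -6.38318053e-01,  5.17031146e-01,
        -5.94584121e+02],
       [ 1.52772445e-03, -6.30240069e-01, -7.76398816e-01,
         1.09682882e+03],
       [ 0.00000000e+00,  0.00000000e+00,  0.00000000e+00,
         1.00000000e+00]])}
top {'intrinsics': array([[362.17944778,   0.        , 254.08241814],
       [  0.        , 362.17944778, 187.76428332],
       [  0.        ,   0.        ,   1.        ]]), 'dist_coeffs': array([-0.06463345,  0.        ,  0.        ,  0.        ,  0.        ]), 'pose': array([[ 7.40072048e-03, -9.80309282e-01,  1.97329525e-01,
         2.95605985e+02],
       [-9.99953484e-01, -8.47568438e-03, -4.60354748e-03,
         1.58719526e+01],
       [ 6.18540310e-03, -1.97286277e-01, -9.80326408e-01,
         1.21273448e+03],
       [ 0.00000000e+00,  0.00000000e+00,  0.00000000e+00,
         1.00000000e+00]])}
{'time': 0.1, 'joint_pos': array([ 5.95077807e+01,  7.51006846e+00,  8.53232452e+01,  3.72351343e-04,
        8.72617028e+01, -4.89474237e+00]), 'qd': array([ 0.02568187, -0.08383471, -0.01123978,  0.03125197,  0.03409249,
        0.0769479 ]), 'joint_efforts': array([ 1.61017244e-03, -5.70951462e+01, -5.01942229e+01, -1.60116779e-04,
        8.16006301e-03,  1.74202489e-05]), 'tool_pos': array([258.96947415, 540.68648415, 230.35479113]), 'tcp_rot': array([-1.79905362e+02, -8.47786396e-03,  1.54402498e+02]), 'ft_force': array([ 0.2533554 , -0.27183705, -0.11815457]), 'wrist_torque': array([0.04851739, 0.00665994, 0.01185803]), 'finger_gap': 85.35991816932723}
```

View pics/side0.png

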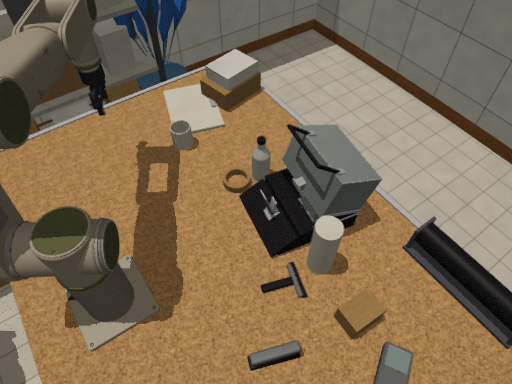

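View pics/top0.png

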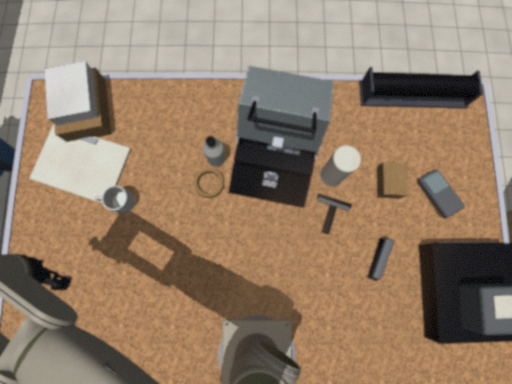

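Run:
```python
import cv2
a=cv2.imread("pics/side0.png")[115:275,225:385]; cv2.imwrite("pics/s1.png",cv2.resize(a,None,fx=3.75,fy=3.75,interpolation=cv2.INTER_CUBIC))
a=cv2.imread("pics/top0.png")[60:215,190:370]; cv2.imwrite("pics/t1.png",cv2.resize(a,None,fx=3.75,fy=3.75,interpolation=cv2.INTER_CUBIC))
```

```text
(no output)
```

View pics/s1.png

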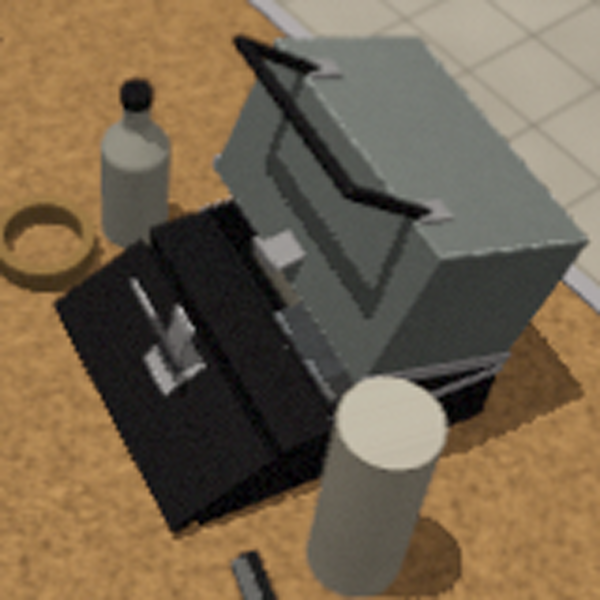

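View pics/t1.png

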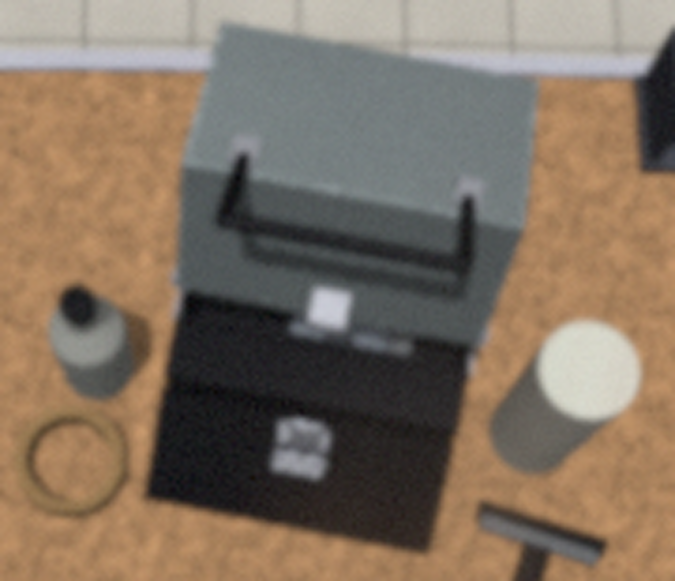

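```bash
cat > h.py <<'E'
from bench import *
import cv2, numpy as np
from scipy.optimize import least_squares
from scipy.spatial.transform import Rotation as R
CM={n:camera_model(n) for n in("side","top")}
def proj(n,P):
    m=CM[n]; T=np.linalg.inv(m["pose"]); P=np.atleast_2d(np.asarray(P,float))
    return cv2.projectPoints(P,cv2.Rodrigues(T[:3,:3])[0],T[:3,3],m["intrinsics"],m["dist_coeffs"])[0][:,0]
def ray(n,uv):
    m=CM[n]; p=cv2.undistortPoints(np.array([[uv]],float),m["intrinsics"],m["dist_coeffs"])[0,0]
    return m["pose"][:3,3], m["pose"][:3,:3]@[p[0],p[1],1]
def atz(n,uv,z):
    o,d=ray(n,uv); return o+d*(z-o[2])/d[2]
def snap(n,f,crop=None,k=1):
    im=cv2.cvtColor(snapshot(n),cv2.COLOR_RGB2BGR); cv2.imwrite("pics/raw_"+f,im)
    if crop: im=im[crop[1]:crop[3],crop[0]:crop[2]]
    cv2.imwrite("pics/"+f,cv2.resize(im,None,fx=k,fy=k,interpolation=cv2.INTER_CUBIC)); return im
E
cat > fit.py <<'E'
from h import *
s=lambda u,v:(225+u/3.75,115+v/3.75); t=lambda u,v:(190+u/3.75,60+v/3.75)
obs=[("top",t(148,494),-112,130,0),("top",t(428,549),-112,-130,0),("side",s(57,303),-112,130,0),("side",s(178,535),-112,-130,0),
("top",t(175,383),-12,130,80),("top",t(455,430),-12,-130,80),("side",s(150,235),-12,130,80),("side",s(280,450),-12,-130,80)]
def pts(p):
    c,si=np.cos(p[2]),np.sin(p[2]); return [np.array([p[0]+c*x-si*y,p[1]+si*x+c*y,z if z else p[3]]) for _,_,x,y,z in obs]
f=lambda p:np.concatenate([proj(o[0],q)[0]-o[1] for o,q in zip(obs,pts(p))])
r=least_squares(f,[600,0,-.1,22]);print(r.x,np.degrees(r.x[2]));print(r.fun.reshape(-1,2).round(1))
E
python3 fit.py
```

```text
[ 6.03679228e+02 -5.44786031e+01 -1.84378218e-01  2.03194488e+01] -10.564093738556275
[[-0.4  1.2]
 [ 1.5  1.2]
 [-1.3  0.3]
 [-1.1 -0.6]
 [-2.4 -2.4]
 [ 2.   0.1]
 [ 0.2 -1.5]
 [ 1.8  0.8]]
```

```bash
cat > ov.py <<'E'
from h import *
def Tcase(p):
    T=np.eye(4);T[:3,:3]=R.from_euler('z',p[2]).as_matrix();T[:3,3]=[p[0],p[1],0];return T
def w(p,P): T=Tcase(p);return np.atleast_2d(P)@T[:3,:3].T+T[:3,3]
def lidrot(P,phi):
    P=np.atleast_2d(np.array(P,float)); d=P-[200,0,80]; c,s=np.cos(phi),np.sin(phi)
    # open: front goes up -> rotate about y so that -x dir goes +z
    return np.c_[c*d[:,0]+s*d[:,2],d[:,1],-s*d[:,0]+c*d[:,2]]+[200,0,80]
S=np.array([[.8660254,0,-.5],[0,1,0],[.5,0,.8660254]]) # columns: slope x,y,z in case
PV=np.array([-53,0,65.])
def sl(x,y,z): return S@[x,y,z]+PV
def latch(lev,bail):
    tip=sl(-52*np.cos(lev),0,52*np.sin(lev)); bp=np.array([-14*np.cos(lev-.35),0,14*np.sin(lev-.35)])
    a=bail-lev; bar=bp+89*np.array([np.cos(a),0,np.sin(a)])
    y=np.array([0,20,0])
    pm=bp+55*np.array([np.cos(a),0,np.sin(a)])
    return [(PV-[0,12,0],PV+[0,12,0]),(PV,tip),(tip-[0,15,0],tip+[0,15,0]),(sl(*(bp-y)),sl(*(bar-y))),(sl(*(bp+y)),sl(*(bar+y))),(sl(*(bar-y)),sl(*(bar+y))),(sl(*(pm-y)),sl(*(pm+y)))]
def lines(p,phi,lev,bail):
    L=[]
    for a,b in [((-112,130,21),(-112,-130,21)),((-12,130,80),(-12,-130,80)),((-112,130,21),(-12,130,80)),((-112,-130,21),(-12,-130,80)),((-112,130,21),(-112,130,0)),((-112,-130,21),(-112,-130,0))]: L.append(((0,255,255),a,b))
    for a,b in [((40,130,230),(40,-130,230)),((40,130,230),(40,130,85)),((40,-130,230),(40,-130,85)),((40,130,230),(200,130,230)),((40,-130,230),(200,-130,230)),((200,130,230),(200,-130,230)),((55,85,230),(-35,85,262)),((55,-85,230),(-35,-85,262)),((-35,85,262),(-35,-85,262)),(S@[80,-15,0]+PV,S@[80,15,0]+PV)]:
        q=lidrot([a,b],phi);L.append(((0,0,255),q[0],q[1]))
    for a,b in latch(lev,bail):L.append(((0,255,0),a,b))
    return L
def overlay(n,src,out,p,phi,lev,bail,crop,k):
    im=cv2.imread(src)[crop[1]:crop[3],crop[0]:crop[2]];im=cv2.resize(im,None,fx=k,fy=k,interpolation=cv2.INTER_CUBIC)
    for c,a,b in lines(p,phi,lev,bail):
        q=((proj(n,w(p,[a,b]))-[crop[0],crop[1]]+.5)*k-.5).round().astype(int)
        cv2.line(im,tuple(map(int,q[0])),tuple(map(int,q[1])),c,1)
    cv2.imwrite(out,im)
E
cat > o1.py <<'E'
from ov import *
import sys
p=eval(sys.argv[1]);phi,lev,bail=eval(sys.argv[2])
overlay("side","pics/side0.png","pics/os.png",p,phi,lev,bail,(225,115,385,275),3.75)
overlay("top","pics/top0.png","pics/ot.png",p,phi,lev,bail,(190,60,370,215),3.75)
E
python3 o1.py "(603,-54,-.184)" "(.3,2.2,3.7)"
```

```text
(no output)
```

View pics/os.png

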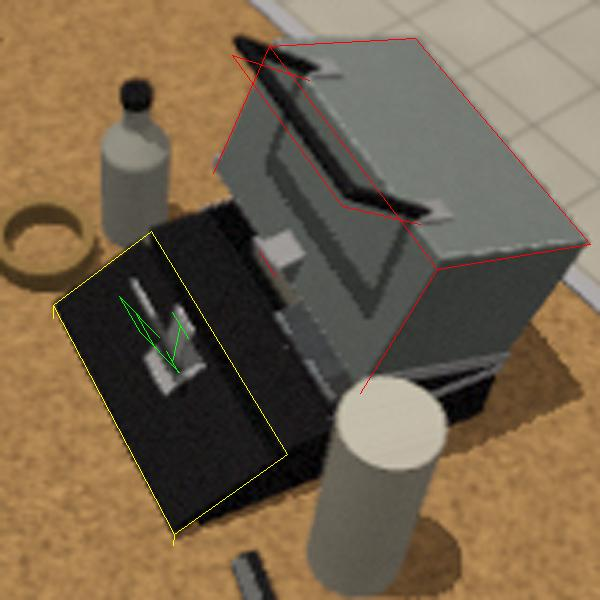

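View pics/ot.png

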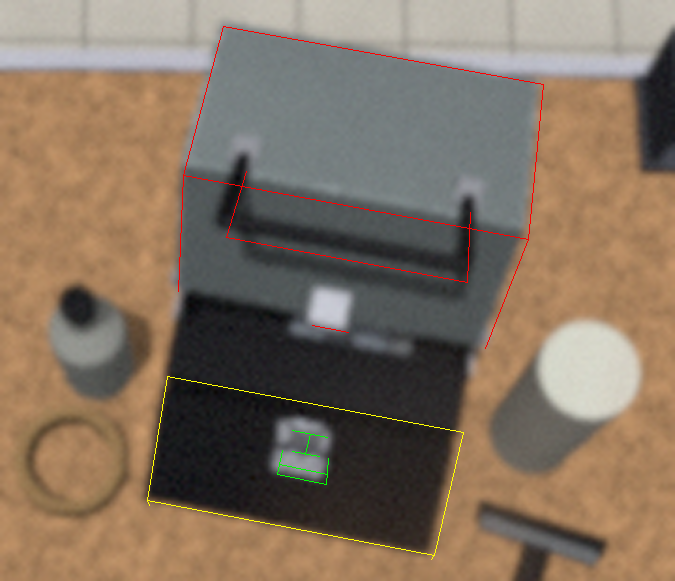

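```bash
sed -i 's/^obs=\[/obs=[/' fit.py
cat > fit2.py <<'E'
from ov import *
s=lambda u,v:(225+(u+.5)/3.75-.5,115+(v+.5)/3.75-.5); t=lambda u,v:(190+(u+.5)/3.75-.5,60+(v+.5)/3.75-.5)
C=[("top",t(148,494),-112,130,21),("top",t(428,549),-112,-130,21),("side",s(57,303),-112,130,21),("side",s(178,535),-112,-130,21),
("top",t(175,383),-12,130,80),("side",s(150,235),-12,130,80),("side",s(280,450),-12,-130,80)]
L=[("top",t(183,166),40,130,230),("top",t(524,229),40,-130,230),("top",t(225,23),200,130,230),("top",t(537,86),200,-130,230),
("side",s(437,262),40,-130,230),("side",s(589,241),200,-130,230),("side",s(420,38),200,130,230),
("top",t(222,222),-35,85,262),("top",t(462,268),-35,-85,262),("side",s(238,42),-35,85,262),("side",s(352,192),-35,-85,262)]
def f(p):
    r=[proj(n,w(p,[x,y,z]))[0]-uv for n,uv,x,y,z in C]+[proj(n,w(p,lidrot([x,y,z],p[3])))[0]-uv for n,uv,x,y,z in L]
    return np.concatenate(r)
r=least_squares(f,[600,-54,-.18,.3],loss='soft_l1');print(list(r.x));print(f(r.x).reshape(-1,2).round(1))
E
python3 fit2.py
python3 - <<'E'
import cv2
a=cv2.imread("pics/side0.png")[180:230,245:295]; cv2.imwrite("pics/s2.png",cv2.resize(a,None,fx=12,fy=12,interpolation=cv2.INTER_CUBIC))
a=cv2.imread("pics/top0.png")[160:200,250:300]; cv2.imwrite("pics/t2.png",cv2.resize(a,None,fx=12,fy=12,interpolation=cv2.INTER_CUBIC))
E
```

```text
[np.float64(603.1471802255958), np.float64(-51.054744263474184), np.float64(-0.18719052213989712), np.float64(0.33213902249326405)]
[[-1.1  1.5]
 [ 0.7  1.8]
 [-1.5 -0.1]
 [-1.7 -1.1]
 [-3.1 -2. ]
 [-0.  -1.7]
 [ 1.2  0.5]
 [-0.6 -0.3]
 [ 0.6  0.2]
 [-1.  -0.4]
 [ 0.8 -1.5]
 [ 1.3 -0.2]
 [ 0.6  0.2]
 [-0.6 -0.5]
 [ 0.4  0.2]
 [ 1.   0.1]
 [ 0.4  0.7]
 [-0.7  0.9]]
```

View pics/s2.png

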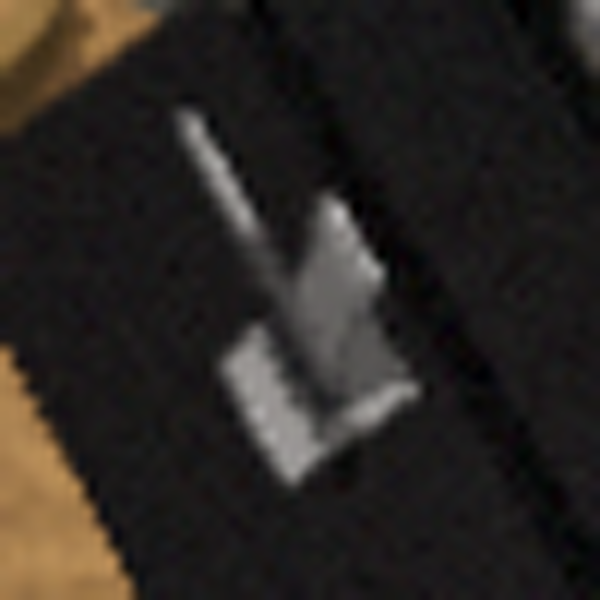

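View pics/t2.png

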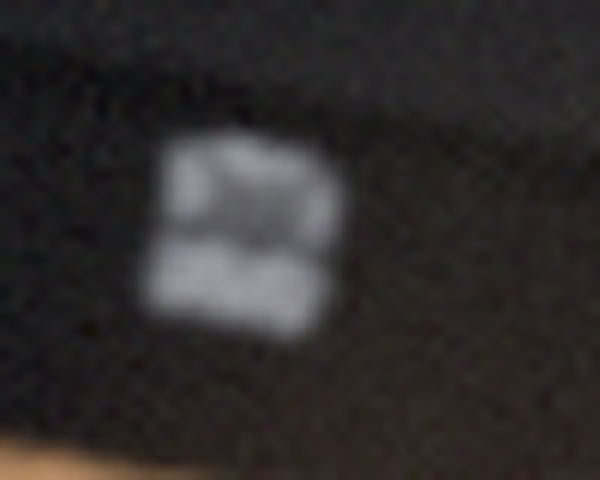

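```bash
cat > fit3.py <<'E'
from fit2 import *
s2=lambda u,v:(245+(u+.5)/12-.5,180+(v+.5)/12-.5)
def lp(lev,bail):
    ti=[sl(-52*np.cos(lev),y,52*np.sin(lev)) for y in(15,-15)]
    bp=np.array([-14*np.cos(lev-.35),0,14*np.sin(lev-.35)]); a=bail-lev
    b=bp+89*np.array([np.cos(a),0,np.sin(a)])
    return ti+[sl(b[0],y,b[2]) for y in(21,-21)]
O=[s2(330,197),s2(383,268),s2(185,112),s2(253,238)]
def g(p): return np.concatenate([f(p[:4])]+[proj("side",w(p,P))[0]-o for P,o in zip(lp(p[4],p[5]),O)]+[[ (p[5]-3.7)*5]])
r=least_squares(g,list(r.x)+[2.2,3.7],loss='soft_l1');print(list(r.x.round(4)));print(g(r.x)[-13:].round(1))
E
python3 fit3.py|tail -4
P=$(python3 fit3.py|tail -4 | head -1)
```

```text
[ 0.4  0.7]
 [-0.7  0.9]]
[np.float64(603.4277), np.float64(-50.2479), np.float64(-0.1904), np.float64(0.3316), np.float64(2.3581), np.float64(3.7001)]
[ 0.3  0.6 -0.9  0.7  0.2  0.3 -0.1  1.4  0.2  0.7  0.3  0.3  0. ]
```

```bash
cat > pl.py <<'E'
from ov import *
P0=(603.4,-50.2,-.1904)
def pose(s=None):
    s=s or sense(); T=np.eye(4);T[:3,:3]=R.from_euler('xyz',s["tcp_rot"],degrees=True).as_matrix();T[:3,3]=s["tool_pos"];return T
def target(pc,lean,p=P0):
    """pc in case frame (x,y,z); tool y along case x, leaned back by lean deg"""
    C=Tcase(p); Rt=np.array([[0,1,0],[1,0,0],[0,0,-1.]]) # cols: tool x=case y, tool y=case x, z down
    T=np.eye(4);T[:3,:3]=C[:3,:3]@R.from_euler('y',-lean,degrees=True).as_matrix()@Rt
    T[:3,3]=w(p,pc)[0];return T
def row(T0,T1,n=None,v=36.,om=6.2):
    D=np.linalg.inv(T0)@T1; rv=R.from_matrix(D[:3,:3]).as_rotvec()
    if n is None: n=int(np.ceil(max(np.linalg.norm(D[:3,3])*1.1/v,np.degrees(np.linalg.norm(rv))/om,1)))
    from scipy.linalg import expm,logm
    d=np.real(expm(np.real(logm(D))/n)); 
    print("n=%d"%n,"t(cm)",(d[:3,3]/10).round(2),"a",np.degrees(R.from_matrix(d[:3,:3]).as_rotvec()).round(2))
def incase(T,p=P0): 
    C=Tcase(p); return np.linalg.inv(C)@T
def inslope(q): return S.T@(np.asarray(q)-PV)
def where():
    s=sense();T=pose(s);q=incase(T)[:3,3];print("t",round(s["time"],2),"case",q.round(1),"slope",inslope(q).round(1),"F",s["ft_force"].round(1),"j",s["joint_pos"].round(0), "gap",s["finger_gap"].round(1)); return T
E
python3 -c "
from pl import *
T=where();row(T,target((110,0,360),0))"
```

```text
Traceback (most recent call last):
  File "pl.py", line 20, in where
    s=sense();T=pose(s);q=incase(T)[:3,3];print("t",round(s["time"],2),"case",q.round(1),"slope",inslope(q).round(1),"F",s["ft_force"].round(1),"j",s["joint_pos"].round(0), "gap",s["finger_gap"].round(1)); return T
                                                                                                                                                                                   ^^^^^^^^^^^^^^^^^^^^^
AttributeError: 'float' object has no attribute 'round'
```

```bash
sed -i 's/s\["finger_gap"\].round(1)/round(float(s["finger_gap"]),1)/' pl.py
python3 -c "
from pl import *
T=where();row(T,target((110,0,360),0))"
```

```text
t 0.1 case [-450.   515.   230.4] slope [-261.2  515.   341.7] F [ 0.3 -0.3 -0.1] j [60.  8. 85.  0. 87. -5.] gap 85.4
n=24 t(cm) [-3.38  0.48 -0.54] a [-0.    0.    3.14]
```

Emit:
{"method": "step_arm", "body": {
  "plan": [
    {"grip": 0, "tx": -3.38, "ty": 0.48, "tz": -0.7, "az": 3.14},
    {"grip": 0, "tx": -3.38, "ty": 0.48, "tz": -0.7, "az": 3.14},
    {"grip": 0, "tx": -3.38, "ty": 0.48, "tz": -0.7, "az": 3.14},
    {"grip": 0, "tx": -3.38, "ty": 0.48, "tz": -0.7, "az": 3.14},
    {"grip": 0, "tx": -3.38, "ty": 0.48, "tz": -0.7, "az": 3.14},
    {"grip": 0, "tx": -3.38, "ty": 0.48, "tz": -0.7, "az": 3.14},
    {"grip": 0, "tx": -3.38, "ty": 0.48, "tz": -0.7, "az": 3.14},
    {"grip": 0, "tx": -3.38, "ty": 0.48, "tz": -0.7, "az": 3.14}
  ]
}}

```text
invalid input
```

Emit:
{"method": "step_arm", "body": {
  "plan": [
    {"grip": 0, "tx": -3.38, "ty": 0.48, "tz": -0.7, "az": 3.14},
    {"grip": 0, "tx": -3.38, "ty": 0.48, "tz": -0.7, "az": 3.14},
    {"grip": 0, "tx": -3.38, "ty": 0.48, "tz": -0.7, "az": 3.14},
    {"grip": 0, "tx": -3.38, "ty": 0.48, "tz": -0.7, "az": 3.14},
    {"grip": 0, "tx": -3.38, "ty": 0.48, "tz": -0.7, "az": 3.14},
    {"grip": 0, "tx": -3.38, "ty": 0.48, "tz": -0.7, "az": 3.14},
    {"grip": 0, "tx": -3.38, "ty": 0.48, "tz": -0.7, "az": 3.14},
    {"grip": 0, "tx": -3.38, "ty": 0.48, "tz": -0.7, "az": 3.14}
  ]
}}

```text
invalid input
```

```bash
python3 -c "
from pl import *
T=where();row(T,target((110,0,360),0))"
```

```text
t 0.1 case [-450.   515.   230.4] slope [-261.2  515.   341.7] F [ 0.3 -0.3 -0.1] j [60.  8. 85.  0. 87. -5.] gap 85.4
n=24 t(cm) [-3.38  0.48 -0.54] a [-0.    0.    3.14]
```

Emit:
{"method": "step_arm", "body": {
  "plan": [
    {"grip": 0, "tx": -3.38, "ty": 0.48, "tz": -0.7, "ax": 0, "ay": 0, "az": 3.14},
    {"grip": 0, "tx": -3.38, "ty": 0.48, "tz": -0.7, "ax": 0, "ay": 0, "az": 3.14},
    {"grip": 0, "tx": -3.38, "ty": 0.48, "tz": -0.7, "ax": 0, "ay": 0, "az": 3.14},
    {"grip": 0, "tx": -3.38, "ty": 0.48, "tz": -0.7, "ax": 0, "ay": 0, "az": 3.14},
    {"grip": 0, "tx": -3.38, "ty": 0.48, "tz": -0.7, "ax": 0, "ay": 0, "az": 3.14},
    {"grip": 0, "tx": -3.38, "ty": 0.48, "tz": -0.7, "ax": 0, "ay": 0, "az": 3.14},
    {"grip": 0, "tx": -3.38, "ty": 0.48, "tz": -0.7, "ax": 0, "ay": 0, "az": 3.14},
    {"grip": 0, "tx": -3.38, "ty": 0.48, "tz": -0.7, "ax": 0, "ay": 0, "az": 3.14}
  ]
}}

```text
time: 0.77
tool_pos: [498.5, 410.6, 286.9]
tcp_rot: [-179.9, -0.0, 129.1]
ft_force: [-0.3, 0.2, -0.2]
finger_gap: 0.0
```

Emit:
{"method": "step_arm", "body": {
  "plan": [
    {"grip": 0, "tx": -3.38, "ty": 0.48, "tz": -0.7, "ax": 0, "ay": 0, "az": 3.14},
    {"grip": 0, "tx": -3.38, "ty": 0.48, "tz": -0.7, "ax": 0, "ay": 0, "az": 3.14},
    {"grip": 0, "tx": -3.38, "ty": 0.48, "tz": -0.7, "ax": 0, "ay": 0, "az": 3.14},
    {"grip": 0, "tx": -3.38, "ty": 0.48, "tz": -0.7, "ax": 0, "ay": 0, "az": 3.14},
    {"grip": 0, "tx": -3.38, "ty": 0.48, "tz": -0.7, "ax": 0, "ay": 0, "az": 3.14},
    {"grip": 0, "tx": -3.38, "ty": 0.48, "tz": -0.7, "ax": 0, "ay": 0, "az": 3.14},
    {"grip": 0, "tx": -3.38, "ty": 0.48, "tz": -0.7, "ax": 0, "ay": 0, "az": 3.14},
    {"grip": 0, "tx": -3.38, "ty": 0.48, "tz": -0.7, "ax": 0, "ay": 0, "az": 3.14}
  ]
}}

```text
time: 1.43
tool_pos: [658.6, 192.1, 342.7]
tcp_rot: [-179.9, -0.0, 104.0]
ft_force: [0.9, 0.2, -0.4]
finger_gap: -0.1
```

Emit:
{"method": "step_arm", "body": {
  "plan": [
    {"grip": 0, "tx": -3.38, "ty": 0.48, "tz": -0.2, "ax": 0, "ay": 0, "az": 3.14},
    {"grip": 0, "tx": -3.38, "ty": 0.48, "tz": -0.2, "ax": 0, "ay": 0, "az": 3.14},
    {"grip": 0, "tx": -3.38, "ty": 0.48, "tz": -0.2, "ax": 0, "ay": 0, "az": 3.14},
    {"grip": 0, "tx": -3.38, "ty": 0.48, "tz": -0.2, "ax": 0, "ay": 0, "az": 3.14},
    {"grip": 0, "tx": -3.38, "ty": 0.48, "tz": -0.2, "ax": 0, "ay": 0, "az": 3.14},
    {"grip": 0, "tx": -3.38, "ty": 0.48, "tz": -0.2, "ax": 0, "ay": 0, "az": 3.14},
    {"grip": 0, "tx": -3.38, "ty": 0.48, "tz": -0.2, "ax": 0, "ay": 0, "az": 3.14},
    {"grip": 0, "tx": -3.38, "ty": 0.48, "tz": -0.2, "ax": 0, "ay": 0, "az": 3.14}
  ]
}}

```text
time: 2.1
tool_pos: [710.8, -73.8, 358.3]
tcp_rot: [-179.9, 0.0, 78.9]
ft_force: [0.5, 0.3, 0.1]
finger_gap: 0.0
```

```bash
python3 -c "
from pl import *
T=where();row(T,target((110,0,300),0))"
```

```text
t 2.1 case [109.9  -2.8 358.3] slope [287.8  -2.8 172.6] F [0.5 0.3 0.1] j [-10.  26.  50.   0. 104.   1.] gap 0.0
n=2 t(cm) [0.14 0.01 2.92] a [-0.04  0.   -0.1 ]
```

Emit:
{"method": "step_arm", "body": {
  "plan": [
    {"grip": 0, "tx": 0.2, "ty": 0, "tz": 3, "ax": 0, "ay": 0, "az": 0},
    {"grip": 0, "tx": 0, "ty": 0, "tz": 3, "ax": 0, "ay": 0, "az": 0},
    {"grip": 0, "tx": 0, "ty": 0, "tz": 1, "ax": 0, "ay": 0, "az": 0},
    {"grip": 0, "tx": 0, "ty": 0, "tz": 1, "ax": 0, "ay": 0, "az": 0},
    {"grip": 0, "tx": 0, "ty": 0, "tz": 1, "ax": 0, "ay": 0, "az": 0},
    {"grip": 0, "tx": 0, "ty": 0, "tz": 1, "ax": 0, "ay": 0, "az": 0},
    {"grip": 0, "tx": 0, "ty": 0, "tz": 1, "ax": 0, "ay": 0, "az": 0},
    {"grip": 0, "tx": 0, "ty": 0, "tz": 0.5, "ax": 0, "ay": 0, "az": 0}
  ]
}}

```text
time: 2.77
tool_pos: [712.3, -69.5, 247.2]
tcp_rot: [179.8, -0.0, 79.1]
ft_force: [-4.1, 0.4, 11.7]
finger_gap: -0.0
```

Emit:
{"method": "step_arm", "body": {
  "plan": [
    {"grip": 0, "tx": 0, "ty": 0, "tz": 0.5, "ax": 0, "ay": 0, "az": 0},
    {"grip": 0, "tx": 0, "ty": 0, "tz": 0.4, "ax": 0, "ay": 0, "az": 0},
    {"grip": 0, "tx": 0, "ty": 0, "tz": 0.2, "ax": 0, "ay": 0, "az": 0},
    {"grip": 0, "tx": 0, "ty": 0, "tz": 0, "ax": 0, "ay": 0, "az": 0}
  ]
}}

```text
time: 3.1
tool_pos: [712.0, -69.4, 241.7]
tcp_rot: [179.6, 0.0, 79.1]
ft_force: [-17.7, 2.3, 29.4]
finger_gap: -0.1
```

```bash
python3 -c "
from pl import *
T=where()"
```

```text
t 3.1 case [110.3   1.7 241.7] slope [229.8   1.7  71.4] F [-17.7   2.3  29.4] j [-10.  25.  63.  -0.  91.   1.] gap -0.1
```

Emit:
{"method": "step_arm", "body": {
  "plan": [
    {"grip": 0, "tx": 0, "ty": -0.5, "tz": 0, "ax": 0, "ay": 0, "az": 0},
    {"grip": 0, "tx": 0, "ty": -0.5, "tz": 0, "ax": 0, "ay": 0, "az": 0},
    {"grip": 0, "tx": 0, "ty": -0.5, "tz": 0, "ax": 0, "ay": 0, "az": 0},
    {"grip": 0, "tx": 0, "ty": -0.5, "tz": 0, "ax": 0, "ay": 0, "az": 0}
  ]
}}

```text
time: 3.43
tool_pos: [691.8, -65.9, 234.1]
tcp_rot: [179.9, 0.0, 79.1]
ft_force: [1.7, -0.1, 1.1]
finger_gap: -0.1
```

```bash
python3 -c "
from pl import *
T=where();snap('side','s3.png',(225,95,385,255),3.75)"
```

```text
t 3.43 case [ 89.8   1.3 234.1] slope [208.2   1.3  75.1] F [ 1.7 -0.1  1.1] j [-10.  22.  68.  -0.  90.   1.] gap -0.1
```

View pics/s3.png

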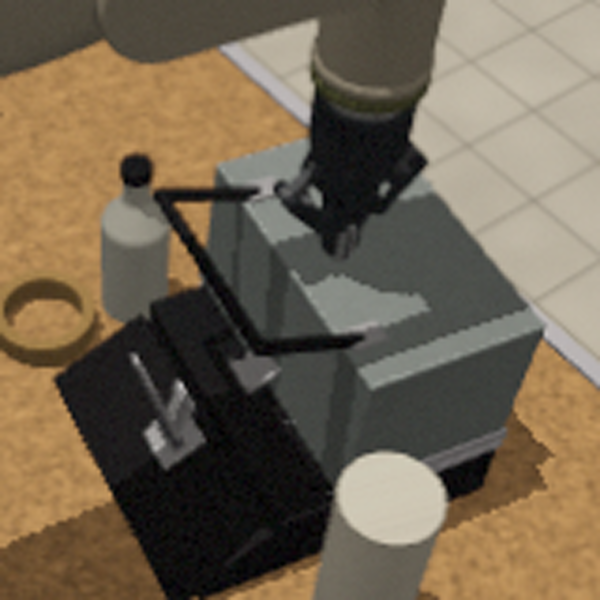

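Emit:
{"method": "step_arm", "body": {
  "plan": [
    {"grip": 0, "tx": 0, "ty": -0.5, "tz": 0.3, "ax": 0, "ay": 0, "az": 0},
    {"grip": 0, "tx": 0, "ty": -0.4, "tz": 0.2, "ax": 0, "ay": 0, "az": 0},
    {"grip": 0, "tx": 0, "ty": -0.3, "tz": 0.2, "ax": 0, "ay": 0, "az": 0},
    {"grip": 0, "tx": 0, "ty": 0, "tz": 0, "ax": 0, "ay": 0, "az": 0}
  ]
}}

```text
time: 3.82
tool_pos: [682.7, -64.5, 230.0]
tcp_rot: [179.4, -0.0, 79.0]
ft_force: [8.5, -1.3, 12.4]
finger_gap: -0.1
```

```bash
python3 -c "
from pl import *
T=where()"
```

```text
t 3.82 case [ 80.5   0.9 230. ] slope [198.1   0.9  76.1] F [ 8.5 -1.3 12.4] j [-10.  20.  71.   0.  89.   1.] gap -0.1
```

Emit:
{"method": "step_arm", "body": {
  "plan": [
    {"grip": 0, "tx": 0, "ty": 0, "tz": 0.3, "ax": 0, "ay": 0, "az": 0},
    {"grip": 0, "tx": 0, "ty": 0, "tz": 0, "ax": 0, "ay": 0, "az": 0}
  ]
}}

```text
time: 3.98
tool_pos: [682.8, -64.6, 229.9]
tcp_rot: [179.4, -0.0, 79.0]
ft_force: [-0.2, 0.4, 24.9]
finger_gap: -0.4
```

```bash
python3 -c "
from pl import *
T=where();row(T,target((80,0,330),0))
row(target((80,0,330),0),target((-165,0,330),30))
"
```

```text
t 3.98 case [ 80.7   0.9 229.9] slope [198.2   0.9  76. ] F [-0.2  0.4 24.9] j [-10.  20.  71.   0.  89.   1.] gap -0.4
n=4 t(cm) [-0.02 -0.   -2.5 ] a [ 0.16 -0.   -0.01]
n=8 t(cm) [-0.   -3.02 -0.7 ] a [-3.75 -0.    0.  ]
```

Emit:
{"method": "step_arm", "body": {
  "plan": [
    {"grip": 0, "tx": 0, "ty": 0, "tz": -2.5, "ax": 0, "ay": 0, "az": 0},
    {"grip": 0, "tx": 0, "ty": 0, "tz": -2.5, "ax": 0, "ay": 0, "az": 0},
    {"grip": 0, "tx": 0, "ty": 0, "tz": -2.5, "ax": 0, "ay": 0, "az": 0},
    {"grip": 0, "tx": 0, "ty": 0, "tz": -2.5, "ax": 0, "ay": 0, "az": 0}
  ]
}}

```text
time: 4.32
tool_pos: [679.1, -64.0, 323.1]
tcp_rot: [-179.9, 0.0, 79.0]
ft_force: [0.9, -0.2, 0.2]
finger_gap: -0.1
```

Emit:
{"method": "step_arm", "body": {
  "plan": [
    {"grip": 0, "tx": 0, "ty": -3, "tz": -0.7, "ax": -3.75, "ay": 0, "az": 0},
    {"grip": 0, "tx": 0, "ty": -3, "tz": -0.7, "ax": -3.75, "ay": 0, "az": 0},
    {"grip": 0, "tx": 0, "ty": -3, "tz": -0.7, "ax": -3.75, "ay": 0, "az": 0},
    {"grip": 0, "tx": 0, "ty": -3, "tz": -0.7, "ax": -3.75, "ay": 0, "az": 0},
    {"grip": 0, "tx": 0, "ty": -3, "tz": -0.7, "ax": -3.75, "ay": 0, "az": 0},
    {"grip": 0, "tx": 0, "ty": -3, "tz": -0.7, "ax": -3.75, "ay": 0, "az": 0},
    {"grip": 0, "tx": 0, "ty": -3, "tz": -0.7, "ax": -3.75, "ay": 0, "az": 0},
    {"grip": 0, "tx": 0, "ty": -3, "tz": -0.7, "ax": -3.75, "ay": 0, "az": 0}
  ]
}}

```text
time: 4.98
tool_pos: [461.1, -21.7, 329.3]
tcp_rot: [152.7, 0.0, 79.0]
ft_force: [-1.5, -0.1, 2.2]
finger_gap: 0.1
```

```bash
python3 -c "
from pl import *
T=where();snap('side','s4.png',(225,95,385,255),3.75)
snap('top','t4.png',(190,60,370,215),3.75)"
```

```text
t 4.98 case [-145.2    1.1  329.3] slope [ 52.3   1.1 275. ] F [-1.5 -0.1  2.2] j [ -8. -45. 121.  -1.  77.   3.] gap 0.1
```

View pics/s4.png

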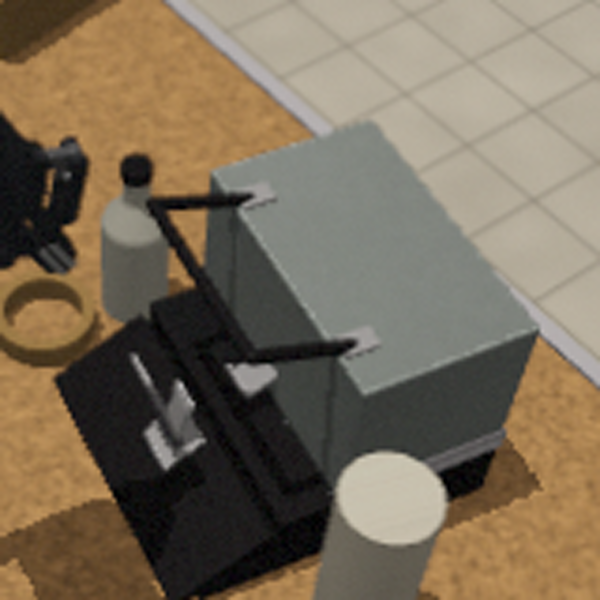

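View pics/t4.png

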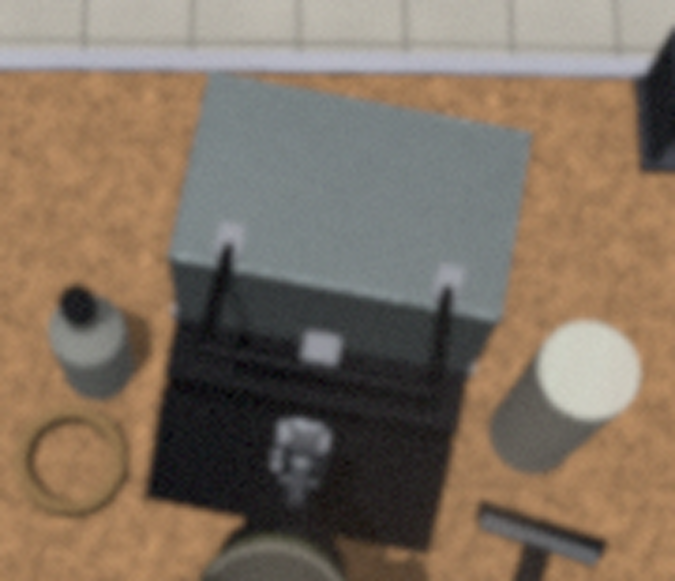

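```bash
cat > fit4.py <<'E'
from fit3 import *
s4=lambda u,v:(225+(u+.5)/3.75-.5,95+(v+.5)/3.75-.5)
M=[("top",t(172,257),40,130,230),("top",t(498,318),40,-130,230),("top",t(209,72),200,130,230),("top",t(531,132),200,-130,230),
("side",s4(213,178),40,130,230),("side",s4(365,393),40,-130,230),("side",s4(540,328),200,-130,230),("side",s4(372,122),200,130,230)]
def h(p):
    return np.concatenate([g(p[:6])]+[proj(n,w(p,lidrot([x,y,z],p[6])))[0]-uv for n,uv,x,y,z in M])
r=least_squares(h,list(r.x)+[0],loss='soft_l1');print(list(r.x.round(4)));print(h(r.x)[-16:].reshape(-1,2).round(1).tolist())
E
python3 fit4.py|tail -2
python3 - <<'E'
from ov import *
p=(603.4,-50.2,-.1904)
overlay("side","pics/raw_s4.png","pics/os.png",p,0,2.36,3.7,(225,95,385,255),3.75)
E
```

```text
[np.float64(603.548), np.float64(-50.2597), np.float64(-0.1892), np.float64(0.3312), np.float64(2.3555), np.float64(3.6985), np.float64(-0.0004)]
[[-1.4, 0.0], [1.0, 0.9], [-0.1, -0.5], [0.5, -0.3], [-0.9, -1.9], [-0.0, 1.1], [0.7, 0.4], [0.0, -0.8]]
```

View pics/os.png

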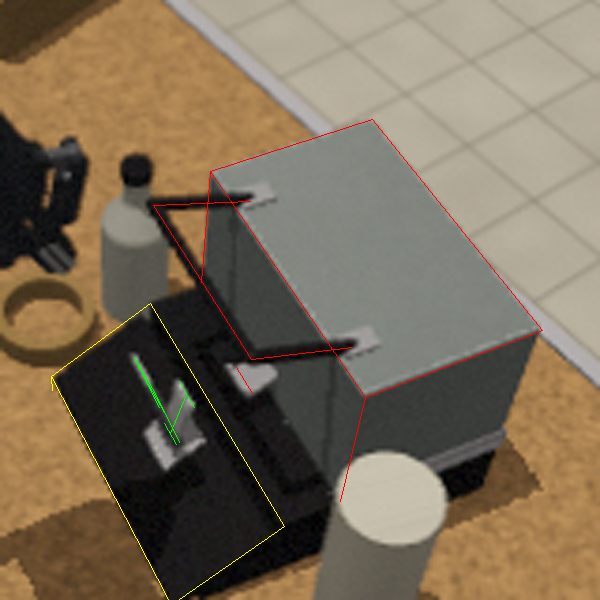

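```bash
sed -i 's/^P0=.*/P0=(603.5,-50.2,-.1895)/' pl.py; python3 -c "
from pl import *
T=where();row(T,target((-125,0,118),30))"
```

```text
t 5.08 case [-148.5    1.4  327.8] slope [ 48.7   1.4 275.3] F [-0.3  0.9 -0.8] j [ -8. -45. 121.  -1.  77.   3.] gap 0.2
n=7 t(cm) [-0.02 -1.13  2.8 ] a [-0.39  0.01 -0.01]
```

Emit:
{"method": "step_arm", "body": {
  "plan": [
    {"grip": 0, "tx": 0, "ty": -1.1, "tz": 2.8, "ax": -0.4, "ay": 0, "az": 0},
    {"grip": 0, "tx": 0, "ty": -1.1, "tz": 2.8, "ax": -0.4, "ay": 0, "az": 0},
    {"grip": 0, "tx": 0, "ty": -1.1, "tz": 2.8, "ax": -0.4, "ay": 0, "az": 0},
    {"grip": 0, "tx": 0, "ty": -1.1, "tz": 2.8, "ax": -0.4, "ay": 0, "az": 0}
  ]
}}

```text
time: 5.42
tool_pos: [475.4, -24.5, 209.3]
tcp_rot: [151.3, 0.0, 79.0]
ft_force: [0.0, 0.3, -0.5]
finger_gap: -0.0
```

```bash
python3 -c "
from pl import *
T=where();print(sense()['tcp_rot']);row(T,target((-125,0,118),30))"
```

```text
t 5.42 case [-130.6    1.1  209.3] slope [  5.    1.1 163.8] F [ 0.   0.3 -0.5] j [ -8. -44. 133.  -2.  62.   3.] gap -0.0
[1.51278873e+02 1.37752789e-02 7.90329581e+01]
n=3 t(cm) [-0.04 -1.32  2.75] a [-0.43  0.02 -0.03]
```

```bash
cat > kin.py <<'E'
from pl import *
s=sense();j=s["joint_pos"]
D=[((7.51,85.32,87.26),(258.97,540.69,230.35)),((26,50,104),(710.8,-73.8,358.3)),((25,63,91),(712,-69.4,241.7)),((22,68,90),(691.8,-65.9,234.1)),((20,71,89),(682.8,-64.6,229.9)),((-45,121,77),(459,-21,327.8)),((j[1],j[2],j[4]),tuple(s["tool_pos"]))]
A=[];b=[]
for q,x in D:
    a=np.radians([q[0],q[0]+q[1],sum(q)]);sn,cs=np.sin(a),np.cos(a)
    A+=[[1,0,sn[0],sn[1],cs[1],sn[2]],[0,1,cs[0],cs[1],-sn[1],cs[2]]];b+=[np.hypot(x[0],x[1]),x[2]]
X,_,rk,sv=np.linalg.lstsq(np.array(A),np.array(b),rcond=None);
print(X.round(1),(np.array(A)@X-b).round(1))
def ik(pc,lean):
    x=w(P0,pc)[0];a3=np.radians(180-lean);rt=np.hypot(x[0],x[1])-X[0]-X[5]*np.sin(a3);zt=x[2]-X[1]-X[5]*np.cos(a3)
    f=lambda q:[X[2]*np.sin(q[0])+X[3]*np.sin(q[0]+q[1])+X[4]*np.cos(q[0]+q[1])-rt,X[2]*np.cos(q[0])+X[3]*np.cos(q[0]+q[1])-X[4]*np.sin(q[0]+q[1])-zt]
    r=least_squares(f,[-.5,2]);q=np.degrees(r.x);print(pc,lean,"j2 %.0f j3 %.0f j5 %.0f err %.1f"%(q[0],q[1],180-lean-q.sum(),np.sqrt(2*r.cost)))
for l in(15,20,25,30,35):
    ik((-125,0,118),l);ik((-85,0,118),l);ik((-95,0,47),l);ik((-15,0,106),l)
E
python3 kin.py
```

```text
[  6.8 308.5 364.1 550.8  57.8 354.8] [ 1.6 -0.5  0.2 -0.1  3.9  3.6 -1.  -0.5 -4.8 -1.3 -0.7 -0.7  0.9 -0.7]
(-125, 0, 118) 15 j2 -23 j3 126 j5 62 err 0.0
(-85, 0, 118) 15 j2 -15 j3 120 j5 60 err 0.0
(-95, 0, 47) 15 j2 -11 j3 125 j5 51 err 0.0
(-15, 0, 106) 15 j2 -2 j3 110 j5 57 err 0.0
(-125, 0, 118) 20 j2 -28 j3 131 j5 57 err 0.0
(-85, 0, 118) 20 j2 -20 j3 125 j5 55 err 0.0
(-95, 0, 47) 20 j2 -15 j3 129 j5 46 err 0.0
(-15, 0, 106) 20 j2 -6 j3 115 j5 51 err 0.0
(-125, 0, 118) 25 j2 -34 j3 136 j5 53 err 0.0
(-85, 0, 118) 25 j2 -25 j3 130 j5 50 err 0.0
(-95, 0, 47) 25 j2 -19 j3 134 j5 40 err 0.0
(-15, 0, 106) 25 j2 -10 j3 120 j5 45 err 0.0
(-125, 0, 118) 30 j2 -39 j3 141 j5 49 err 0.0
(-85, 0, 118) 30 j2 -30 j3 135 j5 45 err 0.0
(-95, 0, 47) 30 j2 -24 j3 139 j5 35 err 0.0
(-15, 0, 106) 30 j2 -14 j3 125 j5 39 err 0.0
(-125, 0, 118) 35 j2 -46 j3 146 j5 45 err 0.0
(-85, 0, 118) 35 j2 -34 j3 140 j5 40 err 0.0
(-95, 0, 47) 35 j2 -28 j3 144 j5 29 err 0.0
(-15, 0, 106) 35 j2 -17 j3 129 j5 33 err 0.0
```

```bash
python3 -c "
from pl import *
T=where();row(T,target((-112,0,118),22),n=4)"
```

```text
t 5.42 case [-130.6    1.1  209.3] slope [  5.    1.1 163.8] F [ 0.   0.3 -0.5] j [ -8. -44. 133.  -2.  62.   3.] gap -0.0
n=4 t(cm) [-0.03 -0.59  2.26] a [ 1.68  0.01 -0.02]
```

Emit:
{"method": "step_arm", "body": {
  "plan": [
    {"grip": 0, "tx": 0, "ty": -0.6, "tz": 2.26, "ax": 1.7, "ay": 0, "az": 0},
    {"grip": 0, "tx": 0, "ty": -0.6, "tz": 2.26, "ax": 1.7, "ay": 0, "az": 0},
    {"grip": 0, "tx": 0, "ty": -0.6, "tz": 2.26, "ax": 1.7, "ay": 0, "az": 0},
    {"grip": 0, "tx": 0, "ty": -0.6, "tz": 2.26, "ax": 1.7, "ay": 0, "az": 0},
    {"grip": 0, "tx": 0, "ty": 0, "tz": 0, "ax": 0, "ay": 0, "az": 0}
  ]
}}

```text
time: 5.83
tool_pos: [490.5, -27.8, 112.5]
tcp_rot: [158.8, 0.0, 79.0]
ft_force: [-0.6, -0.6, -0.8]
finger_gap: 0.2
```

```bash
python3 -c "
from pl import *
T=where();print(sense()['tcp_rot']);row(T,target((-85,0,118),22));snap('side','s5.png',(225,155,325,235),6)"
```

```text
t 5.83 case [-115.2    0.7  112.5] slope [-30.1   0.7  72.3] F [-0.6 -0.6 -0.8] j [ -9. -26. 131.  -1.  54.   3.] gap 0.2
[1.58758598e+02 3.92333030e-02 7.90144759e+01]
n=1 t(cm) [-0.07  3.01  0.59] a [-0.76  0.08 -0.1 ]
```

View pics/s5.png

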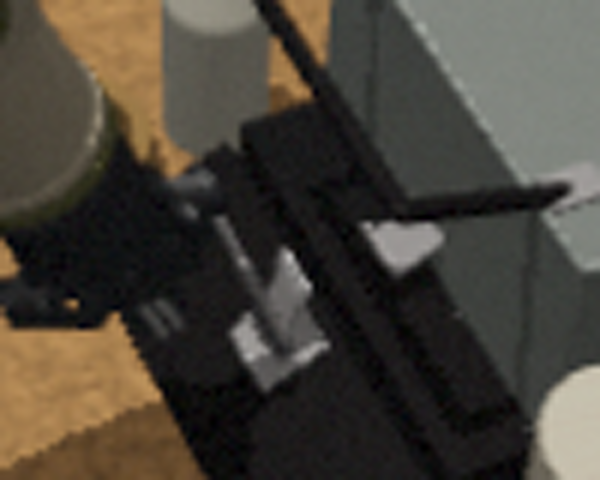

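Emit:
{"method": "step_arm", "body": {
  "plan": [
    {"grip": 0, "tx": -0.07, "ty": 0.9, "tz": -0.15, "ax": 0, "ay": 0, "az": 0},
    {"grip": 0, "tx": 0, "ty": 0.8, "tz": 0.3, "ax": 0, "ay": 0, "az": 0},
    {"grip": 0, "tx": 0, "ty": 0.8, "tz": 0.3, "ax": 0, "ay": 0, "az": 0},
    {"grip": 0, "tx": 0, "ty": 0.5, "tz": 0.2, "ax": 0, "ay": 0, "az": 0},
    {"grip": 0, "tx": 0, "ty": 0.5, "tz": 0.2, "ax": 0, "ay": 0, "az": 0},
    {"grip": 0, "tx": 0, "ty": 0.5, "tz": 0.2, "ax": 0, "ay": 0, "az": 0},
    {"grip": 0, "tx": 0, "ty": 0.5, "tz": 0.2, "ax": 0, "ay": 0, "az": 0},
    {"grip": 0, "tx": 0, "ty": 0.5, "tz": 0.2, "ax": 0, "ay": 0, "az": 0}
  ]
}}

```text
time: 6.55
tool_pos: [544.6, -38.6, 124.8]
tcp_rot: [158.0, 0.0, 79.0]
ft_force: [1.0, 0.1, 0.2]
finger_gap: 0.1
```

```bash
python3 -c "
from pl import *
T=where();print(sense()['tcp_rot']);snap('side','s6.png',(225,155,325,235),6)"
```

```text
t 6.55 case [-60.1   0.3 124.8] slope [23.8  0.3 55.3] F [1.  0.1 0.2] j [ -9. -17. 123.  -1.  53.   2.] gap 0.1
[1.58046920e+02 1.17110457e-02 7.90376299e+01]
```

View pics/s6.png

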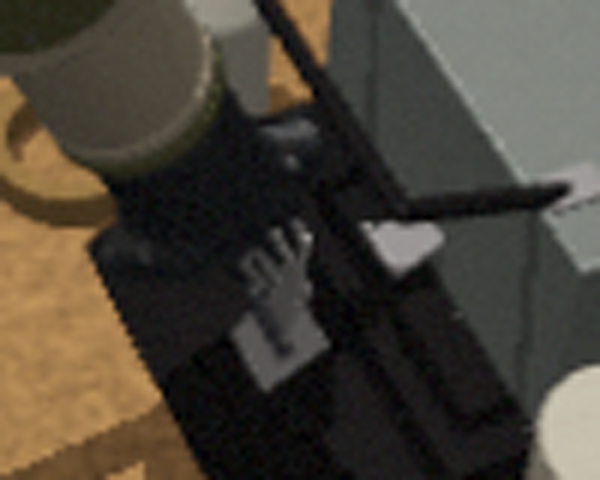

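Emit:
{"method": "step_arm", "body": {
  "plan": [
    {"grip": 0, "tx": 0, "ty": 0.5, "tz": 0.1, "ax": 0, "ay": 0, "az": 0},
    {"grip": 0, "tx": 0, "ty": 0.5, "tz": 0.1, "ax": 0, "ay": 0, "az": 0},
    {"grip": 0, "tx": 0, "ty": 0.5, "tz": 0.1, "ax": 0, "ay": 0, "az": 0},
    {"grip": 0, "tx": 0, "ty": 0, "tz": 0, "ax": 0, "ay": 0, "az": 0}
  ]
}}

```text
time: 6.93
tool_pos: [559.8, -41.6, 127.8]
tcp_rot: [158.0, 0.0, 79.0]
ft_force: [0.6, 0.3, 1.0]
finger_gap: -0.0
```

```bash
python3 -c "
from pl import *
T=where();print(sense()['tcp_rot']);snap('side','s7.png',(225,155,325,235),6);snap('top','t7.png',(230,120,330,200),6)"
```

```text
t 6.93 case [-44.5   0.2 127.8] slope [38.7  0.2 50.1] F [0.6 0.3 1. ] j [ -9. -15. 120.  -1.  52.   2.] gap -0.0
[1.58022568e+02 9.35999218e-03 7.90310696e+01]
```

View pics/s7.png

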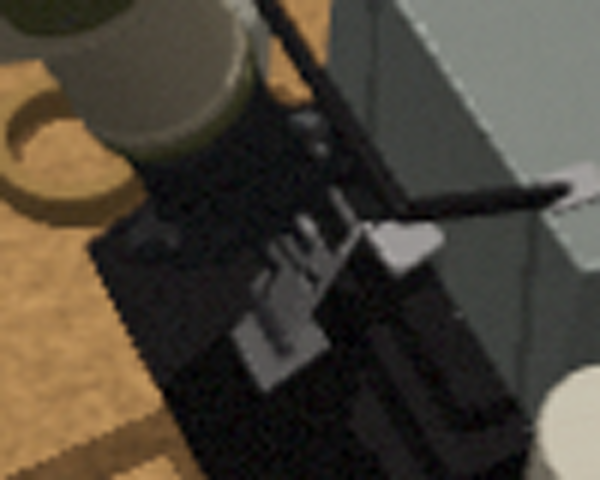

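View pics/t7.png

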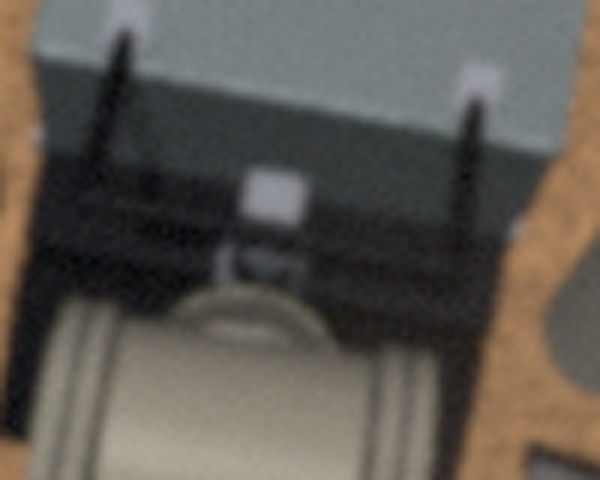

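Emit:
{"method": "step_arm", "body": {
  "plan": [
    {"grip": 0, "tx": 0, "ty": 0.3, "tz": 0, "ax": 0, "ay": 0, "az": 0},
    {"grip": 0, "tx": 0, "ty": 0.3, "tz": 0, "ax": 0, "ay": 0, "az": 0},
    {"grip": 0, "tx": 0, "ty": 0, "tz": 0, "ax": 0, "ay": 0, "az": 0},
    {"grip": 0, "tx": 0, "ty": 0, "tz": 0, "ax": 0, "ay": 0, "az": 0}
  ]
}}

```text
time: 7.37
tool_pos: [564.5, -42.5, 129.7]
tcp_rot: [158.1, 0.0, 79.0]
ft_force: [-0.2, 1.1, -0.5]
finger_gap: -0.2
```

```bash
python3 -c "
from pl import *
T=where();print(sense()['tcp_rot']);snap('side','s8.png',(225,155,325,235),6)"
```

```text
t 7.37 case [-39.8   0.3 129.7] slope [43.8  0.3 49.4] F [-0.2  1.1 -0.5] j [ -9. -14. 119.  -1.  52.   2.] gap -0.2
[1.58059134e+02 1.16708317e-02 7.90343177e+01]
```

View pics/s8.png

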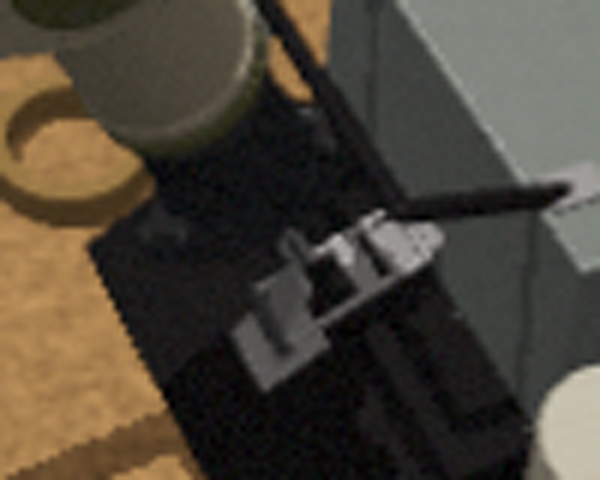

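Run:
```python
from ov import *
p=(603.5,-50.2,-.1895); lev=2.36
for i,z in enumerate((0,)):
    bp=14*np.array([-np.cos(lev-.35),np.sin(lev-.35)]); a=np.arcsin((z-bp[1])/89); print(bp[0]+89*np.cos(a)-80)
    overlay("side","pics/raw_s8.png","pics/os8.png",p,0,lev,a+lev,(240,165,310,225),9)
```

```text
14.046417652269795
```

View pics/os8.png

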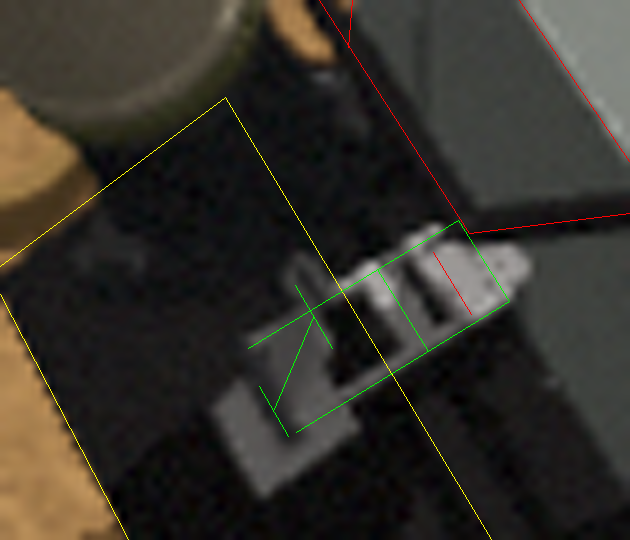

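```bash
cat >> pl.py <<'E'
def ts(x,z,lean,y=0): return target(sl(x,y,z),lean)
E
python3 -c "
from pl import *
T=where();A=ts(46,56,36);row(T,A);B=ts(64,50,36);row(A,B);row(B,ts(62,19,36))
print(sl(62,0,19),sl(0,0,50),sl(-45,0,5))"
```

```text
t 7.42 case [-40.    0.3 129.5] slope [43.6  0.3 49.4] F [ 0.4 -0.3 -0.3] j [ -9. -14. 120.  -1.  52.   2.] gap -0.0
n=3 t(cm) [-0.01  0.07 -0.23] a [-4.69  0.02 -0.03]
n=1 t(cm) [-0.    1.73  0.78] a [-0. -0. -0.]
n=1 t(cm) [-0.   -0.52  3.06] a [-0. -0. -0.]
[ -8.8064252   0.        112.4544826] [-78.        0.      108.30127] [-94.471143   0.        46.830127]
```

Emit:
{"method": "step_arm", "body": {
  "plan": [
    {"grip": 0, "tx": 0, "ty": 0.05, "tz": -0.25, "ax": -4.7, "ay": 0, "az": 0},
    {"grip": 0, "tx": 0, "ty": 0.05, "tz": -0.25, "ax": -4.7, "ay": 0, "az": 0},
    {"grip": 0, "tx": 0, "ty": 0.05, "tz": -0.25, "ax": -4.7, "ay": 0, "az": 0},
    {"grip": 0, "tx": 0, "ty": 0.9, "tz": 0.2, "ax": 0, "ay": 0, "az": 0},
    {"grip": 0, "tx": 0, "ty": 0.9, "tz": 0.2, "ax": 0, "ay": 0, "az": 0},
    {"grip": 0, "tx": 0, "ty": 0, "tz": 0, "ax": 0, "ay": 0, "az": 0}
  ]
}}

```text
time: 7.92
tool_pos: [579.6, -45.4, 145.2]
tcp_rot: [143.9, 0.0, 79.0]
ft_force: [0.7, 0.1, 1.4]
finger_gap: -0.2
```

```bash
python3 -c "
from pl import *
T=where();print(sense()['tcp_rot']);row(T,ts(62,19,36),n=4)
snap('side','s9.png',(225,155,325,235),6)"
```

```text
t 7.92 case [-24.4   0.3 145.2] slope [64.9  0.3 55.1] F [0.7 0.1 1.4] j [ -9. -24. 130.  -2.  37.   4.] gap -0.2
[1.43855060e+02 9.65884166e-03 7.90408945e+01]
n=4 t(cm) [-0.01 -0.17  0.89] a [ 0.04  0.02 -0.02]
```

View pics/s9.png

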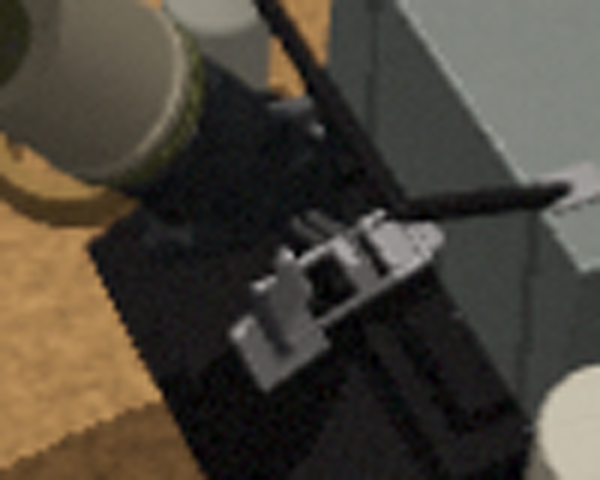

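Emit:
{"method": "step_arm", "body": {
  "plan": [
    {"grip": 0, "tx": 0, "ty": -0.1, "tz": 0.9, "ax": 0, "ay": 0, "az": 0},
    {"grip": 0, "tx": 0, "ty": -0.1, "tz": 0.9, "ax": 0, "ay": 0, "az": 0},
    {"grip": 0, "tx": 0, "ty": -0.15, "tz": 0.9, "ax": 0, "ay": 0, "az": 0},
    {"grip": 0, "tx": 0, "ty": -0.15, "tz": 0.8, "ax": 0, "ay": 0, "az": 0},
    {"grip": 0, "tx": 0, "ty": 0, "tz": 0, "ax": 0, "ay": 0, "az": 0}
  ]
}}

```text
time: 8.38
tool_pos: [594.3, -48.3, 110.9]
tcp_rot: [144.2, 0.0, 79.0]
ft_force: [0.0, -0.3, -0.4]
finger_gap: -0.3
```

```bash
python3 -c "
from pl import *
T=where();print(sense()['tcp_rot'])
snap('side','s10.png',(225,155,325,235),6)"
```

```text
t 8.38 case [-9.400e+00  1.000e-01  1.109e+02] slope [60.7  0.1 18. ] F [ 0.  -0.3 -0.4] j [ -9. -17. 129.  -2.  32.   4.] gap -0.3
[1.44151823e+02 1.75466887e-02 7.90289678e+01]
```

View pics/s10.png

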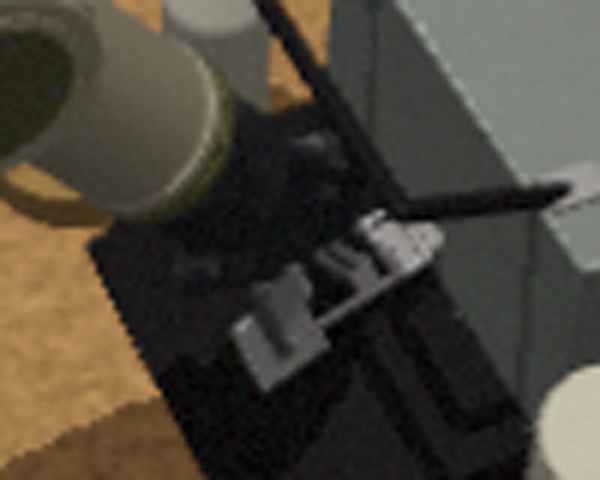

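```bash
cat > seq.py <<'E'
from pl import *
import sys
def seq(W,v):
    T=where()
    for x,z,l in W:
        B=ts(x,z,l); D=np.linalg.norm(B[:3,3]-T[:3,3]); row(T,B,n=max(1,int(np.ceil(D/v)))); T=B
E
python3 -c "
from seq import *
seq([(40,20,34),(18,33,32),(10,42,32),(-6.6,38,32),(-20,27,32),(-26,15.5,32),(-28.5,3,32)],7)"
```

```text
t 8.43 case [ -9.3   0.2 111.6] slope [61.2  0.2 18.6] F [0.3 0.4 0.3] j [ -9. -17. 129.  -2.  32.   4.] gap -0.1
n=4 t(cm) [-0.   -0.52 -0.08] a [ 0.47  0.02 -0.02]
n=4 t(cm) [ 0.   -0.53 -0.36] a [ 0.5  0.  -0. ]
n=2 t(cm) [ 0.   -0.38 -0.46] a [-0.  0. -0.]
n=3 t(cm) [ 0.   -0.56  0.11] a [-0.  0. -0.]
n=3 t(cm) [ 0.   -0.46  0.35] a [-0.  0. -0.]
n=2 t(cm) [ 0.   -0.32  0.56] a [-0.  0. -0.]
n=2 t(cm) [-0.   -0.15  0.62] a [-0.  0. -0.]
```

Emit:
{"method": "step_arm", "body": {
  "plan": [
    {"grip": 0, "tx": 0, "ty": -0.5, "tz": -0.08, "ax": 0.47, "ay": 0, "az": 0},
    {"grip": 0, "tx": 0, "ty": -0.5, "tz": -0.08, "ax": 0.47, "ay": 0, "az": 0},
    {"grip": 0, "tx": 0, "ty": -0.5, "tz": -0.08, "ax": 0.47, "ay": 0, "az": 0},
    {"grip": 0, "tx": 0, "ty": -0.5, "tz": -0.08, "ax": 0.47, "ay": 0, "az": 0}
  ]
}}

```text
time: 8.77
tool_pos: [580.8, -45.5, 109.2]
tcp_rot: [145.3, 0.0, 79.0]
ft_force: [5.5, -2.3, 14.7]
finger_gap: -0.1
```

Emit:
{"method": "step_arm", "body": {
  "plan": [
    {"grip": 0, "tx": 0, "ty": -0.53, "tz": -0.36, "ax": 0.5, "ay": 0, "az": 0},
    {"grip": 0, "tx": 0, "ty": -0.53, "tz": -0.36, "ax": 0.5, "ay": 0, "az": 0},
    {"grip": 0, "tx": 0, "ty": -0.53, "tz": -0.36, "ax": 0.5, "ay": 0, "az": 0},
    {"grip": 0, "tx": 0, "ty": 0, "tz": 0, "ax": 0, "ay": 0, "az": 0}
  ]
}}

```text
time: 9.1
tool_pos: [559.4, -41.4, 106.9]
tcp_rot: [147.1, 0.0, 79.0]
ft_force: [0.8, -0.7, 3.1]
finger_gap: -0.1
```

```bash
python3 -c "
from pl import *
T=where();print(sense()['tcp_rot'])
snap('side','s11.png',(225,155,325,235),6)"
```

```text
t 9.1 case [-45.    0.4 106.9] slope [27.9  0.4 32.3] F [ 0.8 -0.7  3.1] j [ -9. -22. 132.  -2.  37.   4.] gap -0.1
[1.47136028e+02 3.00651390e-03 7.90437201e+01]
```

View pics/s11.png

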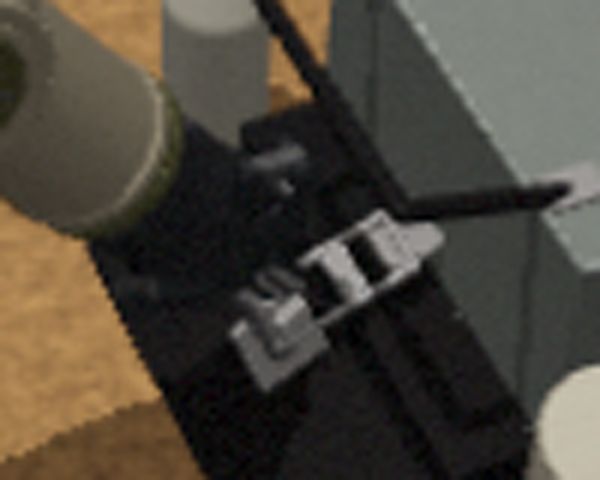

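Run:
```python
from ov import *
p=(603.5,-50.2,-.1895)
ims=[]
for lev in (2.5,2.0):
    bp=14*np.array([-np.cos(lev-.35),np.sin(lev-.35)]); a=np.arcsin((0-bp[1])/89); print(bp[0]+89*np.cos(a)-80)
    overlay("side","pics/raw_s11.png","pics/x.png",p,0,lev,a+lev,(258,190,298,225),10)
    ims.append(cv2.imread("pics/x.png"))
im=ims[0]
raw=cv2.resize(cv2.imread("pics/raw_s11.png")[190:225,258:298],None,fx=10,fy=10,interpolation=cv2.INTER_CUBIC)
raw=cv2.convertScaleAbs(raw,alpha=1.5,beta=10)
cv2.imwrite("pics/o11.png",np.hstack([raw,ims[1]]))
```

```text
15.88841001422449
9.006651382231269
```

View pics/o11.png

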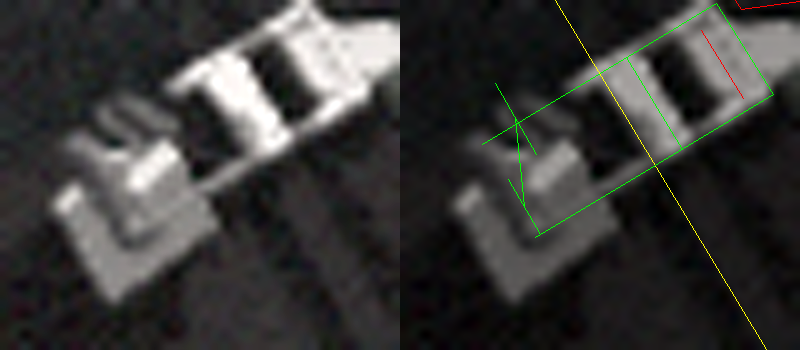

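```bash
cat > ovm.py <<'E'
from ov import *
import sys
def multi(src,levs,out,crop=(258,190,298,225),bz=0,p=(603.5,-50.2,-.1895)):
    ims=[]
    for lev in levs:
        bp=14*np.array([-np.cos(lev-.35),np.sin(lev-.35)]); a=np.arcsin((bz-bp[1])/89); print(lev,"bar x-80",round(bp[0]+89*np.cos(a)-80,1))
        if lev<1.45: a=-np.arctan2(bp[1]-bz,80-bp[0])
        overlay("side",src,"pics/x.png",p,0,lev,a+lev,crop,9); ims.append(cv2.convertScaleAbs(cv2.imread("pics/x.png"),alpha=1.4))
    h=len(ims)//2
    cv2.imwrite(out,np.vstack([np.hstack(ims[:h]),np.hstack(ims[h:])]))
multi(sys.argv[1],eval(sys.argv[2]),sys.argv[3])
E
python3 ovm.py pics/raw_s11.png "[2.2,1.8,1.4,1.0]" pics/m11.png
```

```text
2.2 bar x-80 11.8
1.8 bar x-80 6.2
1.4 bar x-80 1.2
1.0 bar x-80 -2.5
```

View pics/m11.png

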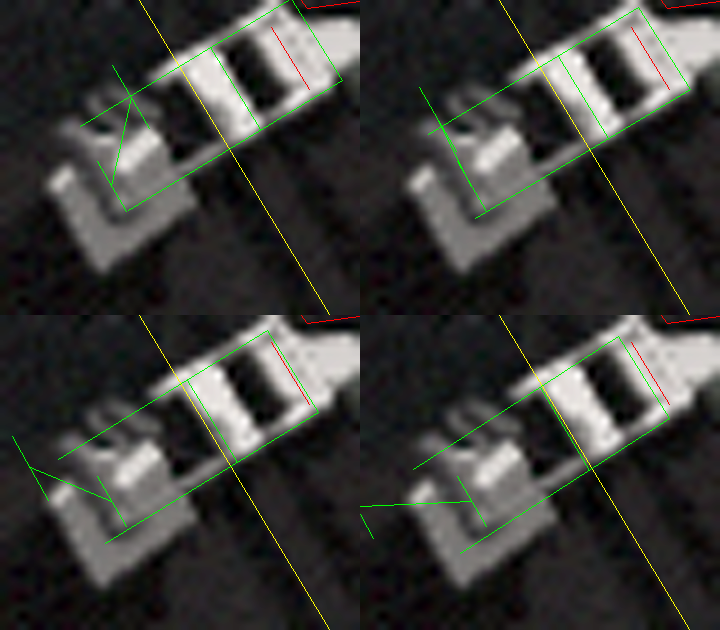

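```bash
python3 -c "
from seq import *
seq([(10,42,32),(-6.6,38,32),(-20,27,32),(-26,15.5,32),(-28.5,3,32)],7)"
```

```text
t 9.15 case [-44.9   0.4 106.4] slope [27.7  0.4 31.8] F [2.5 0.1 3.3] j [ -9. -22. 132.  -2.  37.   4.] gap -0.1
n=3 t(cm) [-0.01 -0.58 -0.37] a [ 0.29  0.02 -0.03]
n=3 t(cm) [ 0.   -0.56  0.11] a [-0.  0. -0.]
n=3 t(cm) [ 0.   -0.46  0.35] a [-0.  0. -0.]
n=2 t(cm) [ 0.   -0.32  0.56] a [-0.  0. -0.]
n=2 t(cm) [-0.   -0.15  0.62] a [-0.  0. -0.]
```

Emit:
{"method": "step_arm", "body": {
  "plan": [
    {"grip": 0, "tx": 0, "ty": -0.58, "tz": -0.3, "ax": 0.3, "ay": 0, "az": 0},
    {"grip": 0, "tx": 0, "ty": -0.58, "tz": -0.3, "ax": 0.3, "ay": 0, "az": 0},
    {"grip": 0, "tx": 0, "ty": -0.58, "tz": -0.3, "ax": 0.3, "ay": 0, "az": 0}
  ]
}}

```text
time: 9.4
tool_pos: [538.1, -37.4, 101.7]
tcp_rot: [148.4, 0.0, 79.0]
ft_force: [2.9, -0.9, 0.5]
finger_gap: 0.0
```

Emit:
{"method": "step_arm", "body": {
  "plan": [
    {"grip": 0, "tx": 0, "ty": -0.56, "tz": 0.11, "ax": 0, "ay": 0, "az": 0},
    {"grip": 0, "tx": 0, "ty": -0.56, "tz": 0.11, "ax": 0, "ay": 0, "az": 0},
    {"grip": 0, "tx": 0, "ty": -0.56, "tz": 0.11, "ax": 0, "ay": 0, "az": 0}
  ]
}}

```text
time: 9.65
tool_pos: [526.9, -35.2, 90.8]
tcp_rot: [148.2, 0.0, 79.0]
ft_force: [4.9, -1.9, 2.1]
finger_gap: 0.0
```

```bash
python3 -c "
from pl import *
T=where();print(sense()['tcp_rot'])
snap('side','s12.png',(225,155,325,235),6)"
python3 ovm.py pics/raw_s12.png "[1.6,1.4,1.2,1.0]" pics/m12.png
```

```text
t 9.65 case [-78.1   0.3  90.8] slope [-8.8  0.3 34.9] F [ 4.9 -1.9  2.1] j [ -8. -26. 137.  -2.  38.   4.] gap 0.0
[1.48183433e+02 8.93642047e-03 7.90375673e+01]
1.6 bar x-80 3.6
1.4 bar x-80 1.2
1.2 bar x-80 -0.9
1.0 bar x-80 -2.5
```

View pics/m12.png

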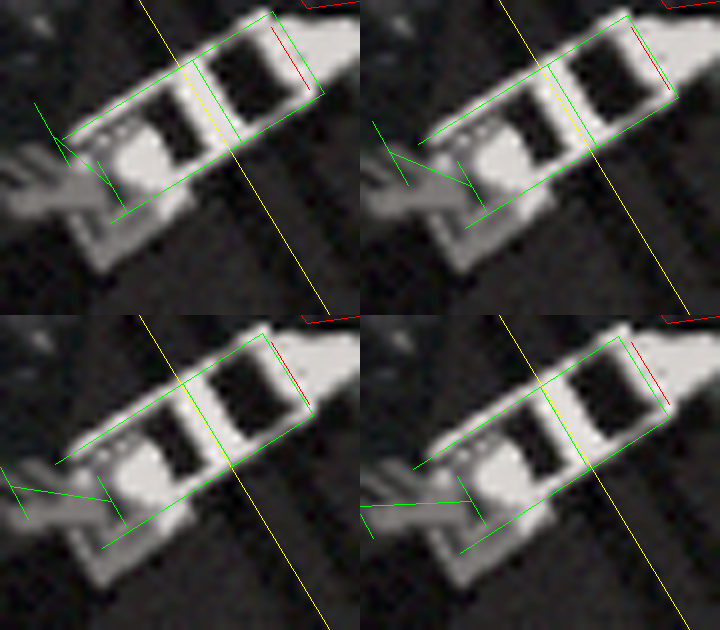

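```bash
python3 -c "
from seq import *
seq([(-20,27,32),(-27,15.5,32),(-29,2,32)],6)
from kin import ik
ik(sl(-29,0,2),32);ik(sl(-20,0,27),32)"
```

```text
t 9.7 case [-79.2   0.3  89.5] slope [-10.4   0.3  34.3] F [ 4.1 -0.3  0.6] j [ -8. -26. 137.  -2.  38.   4.] gap 0.1
n=3 t(cm) [-0.01 -0.33  0.23] a [-0.1   0.02 -0.03]
n=3 t(cm) [ 0.   -0.25  0.37] a [-0.  0. -0.]
n=3 t(cm) [-0.   -0.08  0.45] a [-0.  0. -0.]
[  8.7 309.5 363.4 549.1  59.1 353.7] [ 1.6 -0.3  0.4 -0.3  3.8  3.7 -1.1 -0.4 -4.9 -1.2 -0.2 -0.9  0.4 -0.5]
(-125, 0, 118) 15 j2 -22 j3 126 j5 61 err 0.0
(-85, 0, 118) 15 j2 -15 j3 120 j5 60 err 0.0
(-95, 0, 47) 15 j2 -10 j3 125 j5 51 err 0.0
(-15, 0, 106) 15 j2 -2 j3 110 j5 57 err 0.0
(-125, 0, 118) 20 j2 -28 j3 131 j5 57 err 0.0
(-85, 0, 118) 20 j2 -20 j3 125 j5 55 err 0.0
(-95, 0, 47) 20 j2 -15 j3 129 j5 46 err 0.0
(-15, 0, 106) 20 j2 -6 j3 115 j5 51 err 0.0
(-125, 0, 118) 25 j2 -34 j3 136 j5 53 err 0.0
(-85, 0, 118) 25 j2 -25 j3 130 j5 50 err 0.0
(-95, 0, 47) 25 j2 -19 j3 134 j5 40 err 0.0
(-15, 0, 106) 25 j2 -10 j3 120 j5 45 err 0.0
(-125, 0, 118) 30 j2 -39 j3 141 j5 49 err 0.0
(-85, 0, 118) 30 j2 -29 j3 135 j5 45 err 0.0
(-95, 0, 47) 30 j2 -23 j3 139 j5 34 err 0.0
(-15, 0, 106) 30 j2 -14 j3 125 j5 39 err 0.0
(-125, 0, 118) 35 j2 -46 j3 146 j5 45 err 0.0
(-85, 0, 118) 35 j2 -34 j3 140 j5 40 err 0.0
(-95, 0, 47) 35 j2 -27 j3 144 j5 29 err 0.0
(-15, 0, 106) 35 j2 -17 j3 129 j5 33 err 0.0
[-79.1147366   0.         52.2320508] 32 j2 -22 j3 138 j5 32 err 0.0
[-83.820508    0.         78.3826858] 32 j2 -27 j3 138 j5 37 err 0.0
```

Emit:
{"method": "step_arm", "body": {
  "plan": [
    {"grip": 0, "tx": 0, "ty": -0.35, "tz": 0.23, "ax": 0, "ay": 0, "az": 0},
    {"grip": 0, "tx": 0, "ty": -0.35, "tz": 0.23, "ax": 0, "ay": 0, "az": 0},
    {"grip": 0, "tx": 0, "ty": -0.35, "tz": 0.23, "ax": 0, "ay": 0, "az": 0},
    {"grip": 0, "tx": 0, "ty": -0.28, "tz": 0.37, "ax": 0, "ay": 0, "az": 0},
    {"grip": 0, "tx": 0, "ty": -0.28, "tz": 0.37, "ax": 0, "ay": 0, "az": 0},
    {"grip": 0, "tx": 0, "ty": -0.28, "tz": 0.37, "ax": 0, "ay": 0, "az": 0}
  ]
}}

```text
time: 10.2
tool_pos: [520.5, -33.9, 65.4]
tcp_rot: [148.2, 0.0, 79.0]
ft_force: [1.8, -0.2, 3.3]
finger_gap: -0.0
```

```bash
python3 -c "
from pl import *
T=where();print(sense()['tcp_rot'])
snap('side','s13.png',(225,155,325,235),6)"
python3 ovm.py pics/raw_s13.png "[0.8,.6,.4,0.2]" pics/m13.png
```

```text
t 10.2 case [-84.5   0.4  65.4] slope [-27.1   0.4  16.1] F [ 1.8 -0.2  3.3] j [ -8. -25. 138.  -2.  35.   4.] gap -0.0
[1.48236224e+02 8.87023015e-03 7.90389185e+01]
0.8 bar x-80 -3.8
0.6 bar x-80 -4.6
0.4 bar x-80 -5.0
0.2 bar x-80 -4.9
```

View pics/m13.png

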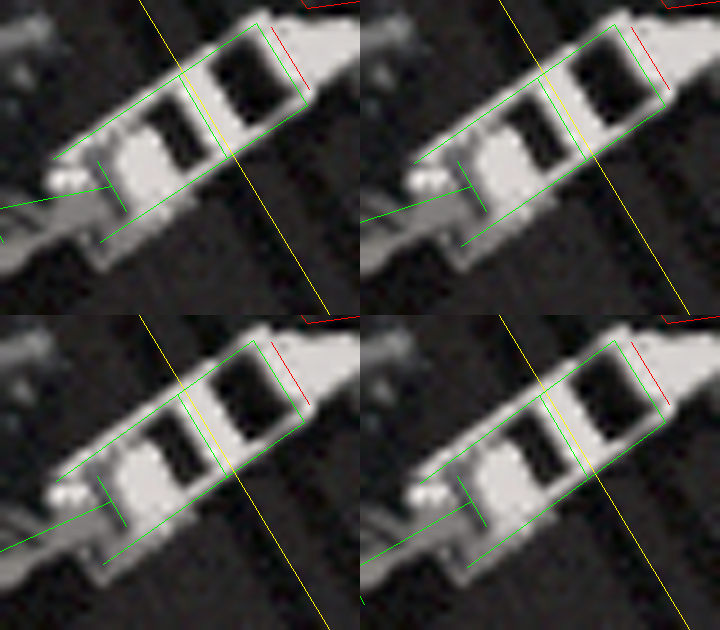

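Lever is nearly at centre, the loop stretched at the lip. Push the rest down.

Emit:
{"method": "step_arm", "body": {
  "plan": [
    {"grip": 0, "tx": 0, "ty": -0.1, "tz": 0.45, "ax": 0, "ay": 0, "az": 0},
    {"grip": 0, "tx": 0, "ty": -0.1, "tz": 0.45, "ax": 0, "ay": 0, "az": 0},
    {"grip": 0, "tx": 0, "ty": -0.05, "tz": 0.45, "ax": 0, "ay": 0, "az": 0},
    {"grip": 0, "tx": 0, "ty": 0, "tz": 0.2, "ax": 0, "ay": 0, "az": 0},
    {"grip": 0, "tx": 0, "ty": 0, "tz": 0, "ax": 0, "ay": 0, "az": 0}
  ]
}}

```text
time: 10.67
tool_pos: [525.2, -34.8, 51.1]
tcp_rot: [148.5, 0.0, 79.1]
ft_force: [-57.4, 7.4, 56.7]
finger_gap: 0.0
```

```bash
python3 -c "
from pl import *
T=where();print(sense()['tcp_rot'])
snap('side','s14.png',(225,155,325,235),6)"
python3 ovm.py pics/raw_s14.png "[0.6,.4,.2,0.0]" pics/m14.png
```

```text
t 10.67 case [-79.8   0.4  51.1] slope [-30.2   0.4   1.4] F [-57.4   7.4  56.7] j [ -8. -21. 138.  -3.  32.   4.] gap 0.0
[1.48526110e+02 4.80806377e-02 7.90587042e+01]
0.6 bar x-80 -4.6
0.4 bar x-80 -5.0
0.2 bar x-80 -4.9
0.0 bar x-80 -4.3
```

View pics/m14.png

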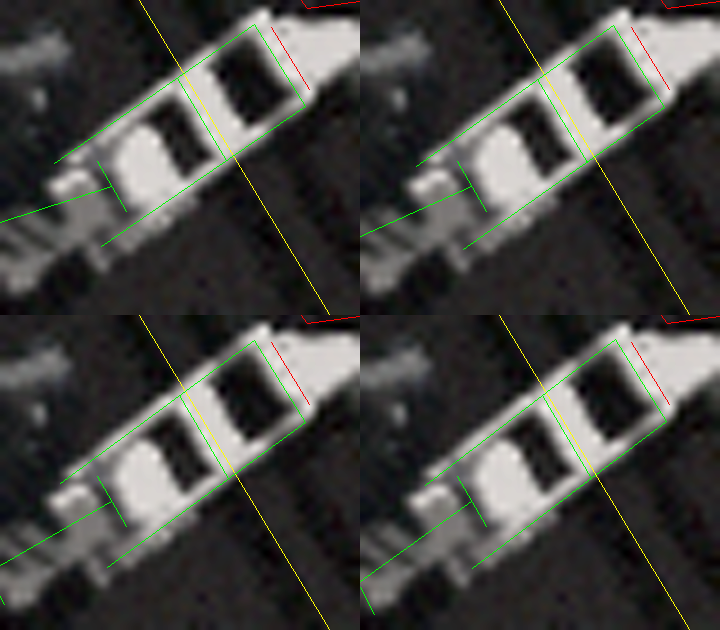

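Emit:
{"method": "step_arm", "body": {
  "plan": [
    {"grip": 0, "tx": 0, "ty": 0, "tz": -1, "ax": 0, "ay": 0, "az": 0},
    {"grip": 0, "tx": 0, "ty": 0, "tz": -1.5, "ax": 0, "ay": 0, "az": 0},
    {"grip": 0, "tx": 0, "ty": -0.5, "tz": -2, "ax": 0, "ay": 0, "az": 0},
    {"grip": 0, "tx": 0, "ty": -0.5, "tz": -2, "ax": 0.5, "ay": 0, "az": 0},
    {"grip": 0, "tx": 0, "ty": 0, "tz": -2, "ax": 1, "ay": 0, "az": 0},
    {"grip": 0, "tx": 0, "ty": 0, "tz": -2, "ax": 1, "ay": 0, "az": 0}
  ]
}}

```text
time: 11.22
tool_pos: [462.8, -22.8, 134.6]
tcp_rot: [150.9, 0.0, 79.0]
ft_force: [1.0, -0.7, 0.2]
finger_gap: -0.6
```

```bash
python3 -c "
from pl import *
T=where();print(sense()['tcp_rot'])
snap('side','s15.png',(225,155,325,235),6)
snap('top','t15.png',(190,60,370,215),3.75)"
python3 ovm.py pics/raw_s15.png "[0.4,.2,.1,0.0]" pics/m15.png
```

```text
t 11.22 case [-143.3    0.4  134.6] slope [-43.4   0.4 105.4] F [ 1.  -0.7  0.2] j [ -8. -44. 141.  -2.  54.   4.] gap -0.6
[1.50936415e+02 1.95475166e-02 7.90415028e+01]
0.4 bar x-80 -5.0
0.2 bar x-80 -4.9
0.1 bar x-80 -4.6
0.0 bar x-80 -4.3
```

View pics/s15.png

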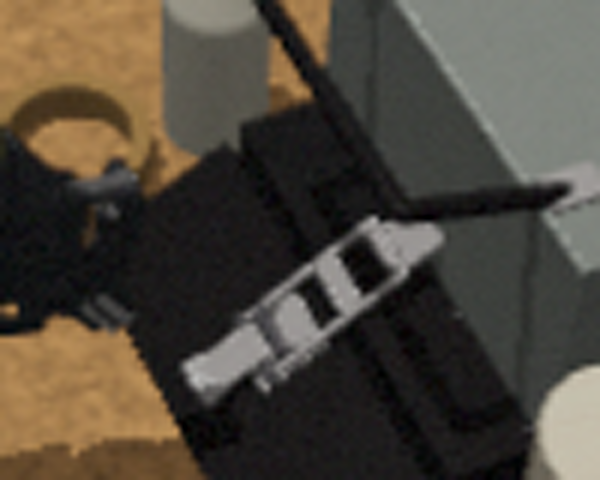

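View pics/m15.png

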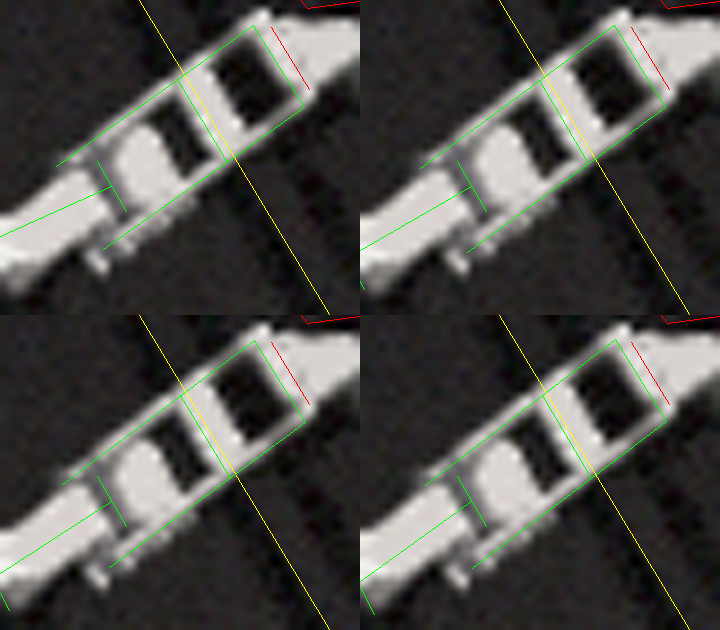

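View pics/t15.png

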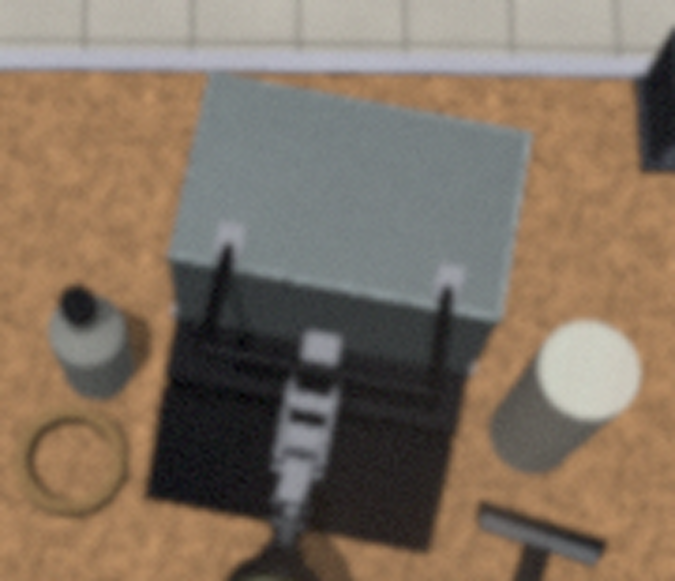

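Run:
```python
from ov import *
p=(603.5,-50.2,-.1895)
for lev in(0,.12,.3):
    u=np.array([-np.cos(lev),np.sin(lev)]);n=np.array([np.sin(lev),np.cos(lev)])
    for y in(15,-15):
        c=52*u+2.5*n; print(lev,y,((proj("side",w(p,sl(c[0],y,c[1])))[0]-[225,155]+.5)*6-.5).round(0))
im=cv2.imread("pics/raw_s15.png")[205:230,250:285];cv2.imwrite("pics/z15.png",cv2.resize(im,None,fx=18,fy=18,interpolation=cv2.INTER_CUBIC))
```

```text
0 15 [183. 366.]
0 -15 [205. 408.]
0.12 15 [179. 362.]
0.12 -15 [201. 404.]
0.3 15 [175. 354.]
0.3 -15 [197. 396.]
```

View pics/z15.png

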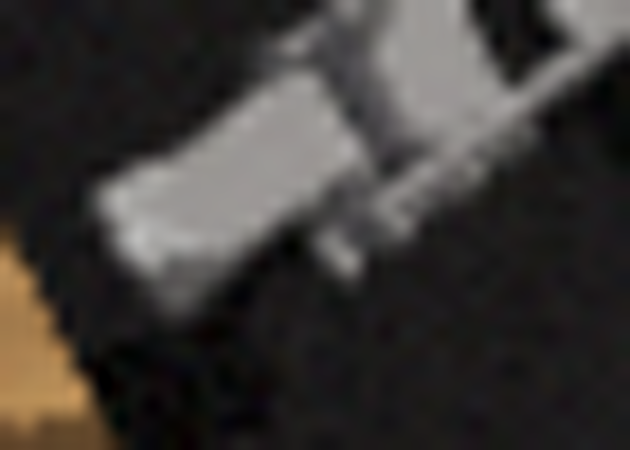

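```bash
python3 -c "
from bench import *
print(hand_in())"
```

```text
the job is handed in; nothing more can be done
None
```

I handed the job in at about 11.3 s. The lid is shut, the loop is over the keeper, and the lever is pressed flat. `hand_in()` reported no verdict.

- **Lid:** My first straight-down push jammed at about 29 N, because the lid's top moves forward as it closes. I finished it with a forward-and-down push. The fingers then stopped hard at z = 230 mm, and a fit to both camera pictures put the lid within 0.001 rad of shut.
- **Loop:** I pushed it past upright from the front, with the tool leaned about 22°, and it fell over the keeper.
- **Lever:** I hooked it from the keeper side, leaning 32–36°, and swung it over. The last press was harder than needed: about 81 N at the wrist, under the 120 N limit, and taken on the fingertips.

**Last checks**
- **Lever angle:** the lever tip in the side picture lies within about 1 pixel of where angle 0 puts it.
- **Loop tension:** the loop sits about 5 mm further up the slope than it would unstretched, so it is pulled tight. I could not see the bar itself behind the lip; that it is hooked rests on this stretch and on the lever staying flat.
- **Bystanders:** the tape, sprayer, roll and the visible part of the squeegee look unmoved in the last top picture. I did not recheck the carton, mug or stapler, but the arm worked well away from them.
- **Contact:** the fingertips were about 100 mm clear of the slope at hand-in, with wrist force near zero.

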